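Dry-fit a deck plate on a tilted model hull

ROBOT

A 7-joint arm with a two-finger parallel gripper is mounted at the origin on the work surface. World frame = base frame: x ahead of the robot, y to its left, z up, the work surface at z = 0. Lengths are in m, angles in rad, forces in N, time in s.
With the tool pointing down it reaches from about 0.4 to 0.925 m from the base axis. Payload 5.6 kg.
Tool frame: the origin (TCP) lies midway between the tips of the shut fingers; the grasp point (between the pads) lies 19 mm behind it; z points along the fingers, y is the line along which they close (so a half turn about z gives the same grasp; the last joint's range is limited). The gripper opens to 85 mm and grips with 20 to 120 N. Pads are 22 mm wide; open, the fingers measure 114 mm over their backs; the gripper's body (76 mm by 85 mm) begins 54 mm behind the grasp point. The pads swing forward as they close: fully open they stand 13 mm farther back than shut.
Start: joints at [-0.043, 0.468, -0.012, 1.603, 0.006, 1.071, -0.056], TCP at [0.65, -0, 0.209] pointing down, gripper open.
Joint ranges: [-2.53, 2.53], [-0.31, 2.02], [-1.57, 1.55], [0.28, 2.44], [-1.29, 4.43], [0.15, 1.84], [-2.92, 2.92]. Speed limits (rad/s): [2.57, 2.57, 3.14, 3.14, 3.14, 3.14, 3.14].

INTERFACE

Orientations are given as a unit quaternion [w, x, y, z].
In Python, from station import * gives the robot as it stands.
- The arm moves only by the tool jog_arm, never from a script. Its argument "rows" is a list of rows, each an object with "translation": the shift along the tool's x, y, z in m, a list of three; "roll": the turn about the tool's z in degrees; "gripper": the opening, from 0 (shut) to 1 (fully open). In form: [{"translation": [dx, dy, dz], "roll": roll, "gripper": gripper}, ...]. A call has 1 to 8 rows; each row is the pose to reach, as a shift and turn from the pose commanded when the call began, along the tool's axes at that moment; what a row does not reach only later rows make up. A row lasts 1/10 s, in which the tool goes at most 50 mm and 8.59 degrees, less where a joint would pass 70% of its speed; a pose out of reach is approached as far as the arm can. A call with a gripper value outside its range is refused whole. The fingers move at their own pace and stop on an object; "newtons" is the grip in N (left out, the last holds). Time passes only in rows, so rows that repeat a pose let the fingers close. It gives the time, the measured TCP pose, the force, the opening and the grip force at its end, in the units of the state.
- get_state(): the state, without advancing time (a new reading comes with each control period).
- camera(name): name is "scene" or "side" or "wrist"; returns (picture, depth): 480x640x3 uint8, red, green, blue; 480x640 float32, m along the optical axis (not along the pixel's ray), 0 where there is no reading.
- camera_model(name): a dict with "mtx" (3x3 intrinsics, pixels), "T" (4x4, takes a point from camera to world coordinates). Camera axes: x right, y up, looking along -z (the intrinsics and any distortion apply to the point x, -y, -z); pixel columns grow to the right and rows downward; lengths in m; the calibration is good to about 2 mm. The wrist camera is an equidistant fisheye: a pixel r from the principal point sees the ray r / f radians off the axis. A picture is of the moment at which its call begins: read the wrist's pose just before it. camera_model takes no time and is no camera call; for the wrist camera it gives the pose at the moment of the call.
- sign_off(): hands the job in; it is judged then, once.
The state is a dict: "time_s": time; "q": joint angles; "dq": joint speeds; "effort": joint torques, N m; "tcp_pos": TCP position; "orientation": TCP orientation; "wrist_force": force on the tool from outside, world axes, zero at the start; "ft_torque": the same for the moment, N m; "gripper_width": opening from 0.0 (shut) to 1.0 (fully open); "finger_force": force on a finger pad.
Only numpy, scipy, OpenCV 4.12 (cv2) and the standard library are available. Lean on these libraries where they do the work, as an engineer would, in place of code of your own. Each camera call takes 0.05 s, during which the arm holds its last target. There are 200 camera calls.

TASK

Lever the parts box's hinged lid open with the blade of the spatula, lay the spatula back down on the desk, and take the grey deck plate out of the box. Tilt the plate to match the sloping deck of the green model hull, press its flat underside flush onto the marked spot, squared up with it, and finish while still holding it there in the gripper with a light, steady push: do not let go. Leave the two paint bottles and the orange figure standing where they are.

Things in the scene. Friction and masses are not known exactly. Their poses are not given: they have to be found in the camera images.
- spatula_grip (a point): the blue-handled spatula, loose, lying flat on the desk along its own x axis, 160 mm long in all, about 50 g. This point is at the middle of its height (8 mm over the desk), close to its balance point, a good place to grip across y. Handle 100 mm long (60 mm behind this point to 40 mm ahead of it along x), 14 mm wide (y), 16 mm high (z). The blade goes on from the handle along +x at mid-height
- spatula_tip (a point): the middle of the end of the spatula's steel blade, 95 mm ahead of spatula_grip along +x, same height and same axes. Blade 55 mm long, 14 mm wide (y), 3 mm thick (z)
- partsbox: white open-topped parts box, fixed to the desk, x 115 mm, y 160 mm, 45 mm high, walls and floor 4 mm thick; origin at the centre of its underside, z up, its front faces -x. Its clear lid covers the top
- lid (a joint): hinge angle of the clear lid in rad: 0 shut, about 1.57 upright, stop at 2.1 (leaning well back, which leaves the most room for a gripper in the box). The lid is 4 mm thick, 160 mm wide (y), 90 g, lying on the rim at 45 mm; it turns about the box's far (+x) top edge and the front goes up. The hinge is stiff by friction (0.08 N m) and the lid stays where it is left; about 1.2 N upward at the lip lifts it
- lid_hinge (a point): point on the lid's hinge line, at the lid's underside, midway along the box's y; it is 57.5 mm from the box's centre along the box's +x and 45 mm over the desk. Its axes turn with the lid (equal to the box's when shut)
- lid_lip (a point): middle of the lower front edge of the lid (orange stripe above), 127 mm from the hinge; when shut it stands out 12 mm beyond the box's front wall, so that a blade fits under it at a height below 45 mm
- plate_foot (a point): the loose grey deck plate, 50 to 100 g: centre of its flat underside. Plate 60 mm (x) by 45 mm (y) by 5 mm (z), with a raised block on it. It starts lying flat in the box, underside 4 mm over the desk, turned somewhat. Its z axis is the normal of the underside and points up through the block
- plate_block (a point): centre of the plate's raised block, 20 mm above plate_foot along the plate's z, same axes. Block 40 mm (x) by 16 mm (y) by 30 mm (z, from 5 to 35 mm above the underside), to be gripped across y
- deck_spot (a point): centre of the marked spot (yellow frame 60 mm along x by 45 mm along y) on the flat deck of the green model hull; z is the outward normal of the deck, which leans 0.22 to 0.55 rad from vertical toward the stand's front (-x); y is level. The flat deck measures 84 mm (x) by 66 mm (y). The hull (128 by 112 mm) is clamped firmly in a fixed stand and does not give way to light pushes. The plate fits either way round
- paint_left: dropper bottle of paint, loose, 28 mm across, 75 mm high, red label; origin at its foot, to be left alone
- paint_right: dropper bottle of paint, loose, 28 mm across, 75 mm high, orange label; origin at its foot, to be left alone
- figure: orange miniature figure, loose, foot 32 mm across, 49 mm high; origin at its foot, to be left alone
Things that resemble listed ones, but are neither listed nor needed, are in the scene too. What is shaped like the part that bears deck_spot but blue is not meant. Of the things that look like the part that bears spatula_grip, the smaller one is meant.

How it is judged:
By the outcome, as a careful person would: the job done as asked, in the order asked, and still so for the second after the job is handed in, while the arm keeps its last pose, push and grip.
It also fails if it takes over 62 s, if anything falls off the work surface, if the arm or the gripper's body presses on something with over 40 N, if the wrist force passes 120 N, or if a joint passes its speed limit or range.

## Working session

There is one attempt and no reset: what is moved stays moved. The work goes in short steps, Python scripts to look and compute and a tool call to move; the robot and the scene stay as the last step left them, time stands still between calls to the robot, and variables do not carry over. Pictures are saved under pics/ and viewed, at most 10 in all, crops included, and the job is handed in when it is done.

Besides the shell and the picture viewer there is one more tool, called after "Request:" as name(argument=value, ...), one argument or row to a line, values as JSON. jog_arm: Moves the arm, as the interface text tells. Its arguments: {"type":"object","properties":{"rows":{"type":"array","items":{"type":"object","properties":{"translation":{"type":"array","items":{"type":"number"}},"roll":{"type":"number"},"gripper":{"type":"number"}}}},"newtons":{"type":"number"}},"required":["rows"]}

```bash
ls -la; mkdir -p pics; cat > h.py <<'E'
from station import *
import numpy as np, cv2
from scipy.spatial.transform import Rotation as R
def snap(n):
    m=camera_model(n); p,d=camera(n); return m,p,d
def save(p,f): cv2.imwrite('pics/'+f,p[:,:,::-1])
def ray(m,u,v,fish=False):
    K=np.array(m['mtx']);T=np.array(m['T'])
    x=(u-K[0,2])/K[0,0];y=(v-K[1,2])/K[1,1]
    if fish:
        r=np.hypot(x,y); s=np.sin(r)/max(r,1e-9); d=np.array([x*s,-y*s,-np.cos(r)])
    else: d=np.array([x,-y,-1.])
    return T[:3,3],T[:3,:3]@d
def onz(m,u,v,z,fish=False):
    o,d=ray(m,u,v,fish); return o+d*(z-o[2])/d[2]
def cloud(m,d):
    K=np.array(m['mtx']);T=np.array(m['T']); v,u=np.mgrid[:d.shape[0],:d.shape[1]]
    P=np.stack([(u-K[0,2])/K[0,0]*d,-(v-K[1,2])/K[1,1]*d,-d],-1)
    return P@T[:3,:3].T+T[:3,3]
E
python3 - <<'E'
from h import *
print({k:np.round(v,3) for k,v in get_state().items()})
for n in ['scene','side']:
    m,p,d=snap(n); save(p,n+'0.png'); np.savez(n+'0.npz',p=p,d=d,K=m['mtx'],T=m['T']); print(n,m.keys(),np.round(m['mtx'],1).tolist(),np.round(m['T'],3).tolist(),(d>0).mean())
m=camera_model('wrist');print(np.round(m['mtx'],1).tolist(),np.round(m['T'],3).tolist())
E
```

```text
total 12
drwxr-xr-x  3 agent agent 4096 Nov 30 20:55 .
drwxr-xr-x 23 root  root  4096 Nov 30 20:55 ..
drwxr-xr-x  2 agent agent 4096 Nov 30 20:55 pics
{'time_s': np.float64(0.0), 'q': array([-0.043,  0.468, -0.012,  1.604,  0.006,  1.071, -0.056]), 'dq': array([ 0.   , -0.   , -0.002, -0.001, -0.   ,  0.001,  0.001]), 'effort': array([-0.0000e+00, -5.3237e+01,  2.1000e-02, -2.5130e+01,  1.1000e-02,
        8.0000e-03, -0.0000e+00]), 'tcp_pos': array([ 0.649, -0.   ,  0.208]), 'orientation': array([-0.001,  0.707,  0.707, -0.001]), 'wrist_force': array([0.587, 0.083, 0.409]), 'ft_torque': array([ 0.017, -0.021, -0.022]), 'finger_force': np.float64(0.0), 'gripper_width': np.float64(1.005)}
scene dict_keys(['mtx', 'T']) [[511.5, 0.0, 323.2], [0.0, 511.5, 235.5], [0.0, 0.0, 1.0]] [[0.283, -0.542, 0.792, 1.499], [0.959, 0.179, -0.22, -0.268], [-0.023, 0.821, 0.57, 0.753], [0.0, 0.0, 0.0, 1.0]] 0.995908203125
side dict_keys(['mtx', 'T']) [[517.5, 0.0, 321.3], [0.0, 517.5, 234.1], [0.0, 0.0, 1.0]] [[0.77, 0.388, -0.506, 0.008], [-0.637, 0.485, -0.599, -0.676], [0.013, 0.783, 0.621, 0.774], [0.0, 0.0, 0.0, 1.0]] 0.9959895833333333
[[371.6, 0.0, 324.1], [0.0, 371.6, 238.5], [0.0, 0.0, 1.0]] [[1.0, -0.0, 0.002, 0.65], [-0.0, 0.955, 0.296, 0.076], [-0.002, -0.296, 0.955, 0.373], [0.0, 0.0, 0.0, 1.0]]
```

View pics/scene0.png

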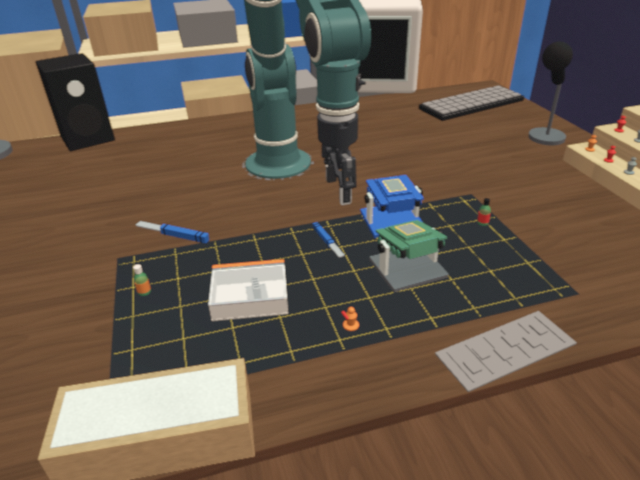

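View pics/side0.png

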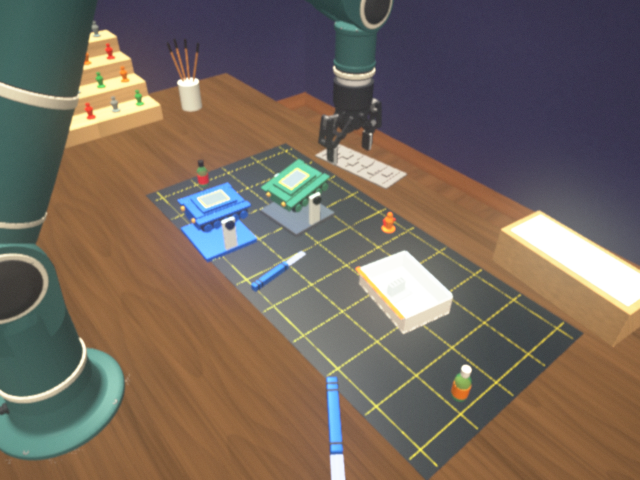

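Scene: two spatula-like tools, a small one at scene (328,240) / side (278,270) and a big one at scene (173,232) / side (334,430). There are two hulls, green at (413,237) and blue at (395,190). The box is at (249,290) with the plate at (255,287). I choose the small spatula and the green hull.

```bash
python3 - <<'E'
from h import *
L={}
for n in ['scene','side']:
    z=np.load(n+'0.npz'); m=dict(mtx=z['K'],T=z['T']); L[n]=(m,z['p'],z['d'])
def comps(n,lo,hi,roi,minA=8):
    m,p,d=L[n]; hsv=cv2.cvtColor(p,cv2.COLOR_RGB2HSV); k=cv2.inRange(hsv,lo,hi)
    x0,y0,x1,y1=roi; kk=np.zeros_like(k);kk[y0:y1,x0:x1]=k[y0:y1,x0:x1]
    return kk
rois={'scene':dict(sp=(300,215,360,262),deck=(385,215,440,245),box=(200,250,300,325)),
      'side':dict(sp=(240,245,315,295),deck=(270,160,325,200),box=(345,245,460,335))}
for n in L:
    m,p,d=L[n]; C=cloud(m,d)
    # spatula: handle blue, blade bright
    k=comps(n,(95,100,40),(125,255,255),rois[n]['sp'])
    v,u=np.nonzero(k); P=C[v,u]; P=P[(P[:,2]<0.03)]
    r=cv2.minAreaRect(np.stack([u,v],1).astype(np.float32)); print(n,'handle',len(u),np.round(r[0],1),'mean',P.mean(0).round(4),'zmax',np.percentile(P[:,2],95).round(4))
    W=np.array([onz(m,a,b,0.016) for a,b in zip(u,v)])[:,:2]; c=W.mean(0);e,ev=np.linalg.eigh(np.cov((W-c).T)); ax=ev[:,1]; t=(W-c)@ax; print(' z16 centre',c.round(4),'ax',ax.round(3),np.degrees(np.arctan2(ax[1],ax[0])).round(1),'ext',t.min().round(3),t.max().round(3))
    k=comps(n,(0,0,130),(180,70,255),rois[n]['sp']); v,u=np.nonzero(k); 
    if len(u): 
        W=np.array([onz(m,a,b,0.008) for a,b in zip(u,v)])[:,:2]; t=(W-c)@ax; print(' blade n',len(u),'mean',W.mean(0).round(4),'t',t.min().round(3),t.max().round(3),'C',C[v,u].mean(0).round(3))
    # deck: plane fit of cloud in roi near deck spot, yellow frame
    x0,y0,x1,y1=rois[n]['deck']
    hsv=cv2.cvtColor(p,cv2.COLOR_RGB2HSV)
    k=comps(n,(18,40,120),(42,255,255),rois[n]['deck']); k2=cv2.dilate(k,np.ones((3,3)))
    cs,_=cv2.findContours(k2,cv2.RETR_EXTERNAL,cv2.CHAIN_APPROX_SIMPLE); c0=max(cs,key=cv2.contourArea)
    f=np.zeros_like(k);cv2.drawContours(f,[c0],-1,255,-1); f=cv2.erode(f,np.ones((3,3))); v,u=np.nonzero(f); P=C[v,u]; c=P.mean(0)
    U,S,V=np.linalg.svd(P-c); nn=V[2]*np.sign(V[2][2]); res=np.abs((P-c)@nn)
    print(n,'deck px',u.mean().round(1),v.mean().round(1),len(u),'c',c.round(4),'n',nn.round(3),'tilt',np.arccos(nn[2]).round(3),'az',np.degrees(np.arctan2(nn[1],nn[0])).round(1),'res',res.max().round(4))
    q=cv2.boxPoints(cv2.minAreaRect(np.stack([u,v],1).astype(np.float32))); 
    # box
    x0,y0,x1,y1=rois[n]['box']; Q=C[y0:y1,x0:x1].reshape(-1,3); Q=Q[(Q[:,2]>0.04)&(Q[:,2]<0.056)]
    r=cv2.minAreaRect(Q[:,:2].astype(np.float32)*1000); print(n,'box rim',len(Q),np.round(r[0],1),np.round(r[1],1),round(r[2],1),'z',np.median(Q[:,2]).round(4))
    k=comps(n,(5,120,120),(18,255,255),rois[n]['box']); v,u=np.nonzero(k); P=C[v,u]; W=np.array([onz(m,a,b,0.049) for a,b in zip(u,v)])[:,:2]
    r=cv2.minAreaRect(W.astype(np.float32)*1000);print(n,'stripe',len(u),P.mean(0).round(4),np.round(r,1) if 0 else [np.round(a,1) for a in r])
def blob(n,lo,hi,roi):
    m,p,d=L[n];C=cloud(m,d);k=comps(n,lo,hi,roi);v,u=np.nonzero(k);return C[v,u]
print('fig',np.median(blob('scene',(3,150,120),(14,255,255),(338,300,365,335)),0).round(3))
m,p,d=L['scene'];C=cloud(m,d);print('botL',np.round(C[285,142],3),'botR',np.round(C[212,484],3),'cap',np.round(C[204,487],3))
for uv in [(390,240),(400,262),(428,262),(438,240),(447,240),(375,235)]: print(uv,C[uv[1],uv[0]].round(3))
E
```

```text
scene handle 215 [322.4 233. ] mean [0.4551 0.0197 0.0101] zmax 0.017
 z16 centre [0.4636 0.0175] ax [-0.99  -0.142] -171.8 ext -0.049 0.056
 blade n 104 mean [0.5313 0.0325] t -0.098 -0.039 C [0.539 0.03  0.014]
scene deck px 409.4 228.5 246 c [0.6407 0.1697 0.1111] n [-0.493  0.219  0.842] tilt 0.57 az 156.0 res 0.0216
scene box rim 3029 [ 630.7 -198.9] [160.4 134.7] 80.1 z 0.0475
scene stripe 273 [ 0.5534 -0.1866  0.0357] [array([ 571.1, -188.3]), array([161.7,  14.6]), np.float64(80.3)]
side handle 387 [265.4 262.3] mean [0.4506 0.0244 0.0112] zmax 0.0171
 z16 centre [0.4478 0.0199] ax [0.669 0.743] 48.0 ext -0.05 0.094
 blade n 1579 mean [0.4554 0.0406] t -0.055 0.108 C [0.458 0.045 0.003]
side deck px 293.7 178.4 359 c [0.6347 0.1713 0.1087] n [-0.224 -0.01   0.975] tilt 0.226 az -177.4 res 0.0044
side box rim 3643 [ 628.5 -201.5] [163.4 132.8] 79.5 z 0.0484
side stripe 69 [ 0.7195 -0.1586  0.019 ] [array([ 665.9, -164.2]), array([267.6, 145.7]), np.float64(13.0)]
fig [ 0.786 -0.018  0.015]
botL [ 0.554 -0.423  0.031] botR [0.533 0.434 0.038] cap [0.533 0.439 0.061]
(390, 240) [0.653 0.119 0.099]
(400, 262) [0.63  0.158 0.012]
(428, 262) [0.651 0.22  0.012]
(438, 240) [0.686 0.218 0.099]
(447, 240) [ 0.569  0.314 -0.   ]
(375, 235) [0.502 0.145 0.007]
```

```bash
python3 - <<'E'
from h import *
a=cv2.imread('pics/scene0.png');b=cv2.imread('pics/side0.png')
A=cv2.resize(a[205:325,200:460],(780,360),interpolation=cv2.INTER_CUBIC)
B=np.hstack([cv2.resize(b[155:295,240:340],(171*1,240)),cv2.resize(b[240:335,345:470],(315,240),interpolation=cv2.INTER_CUBIC),cv2.resize(b[240:300,240:315],(294,240),interpolation=cv2.INTER_CUBIC)])
cv2.imwrite('pics/c1.png',np.vstack([A,B]))
E
```

```text
(no output)
```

View pics/c1.png

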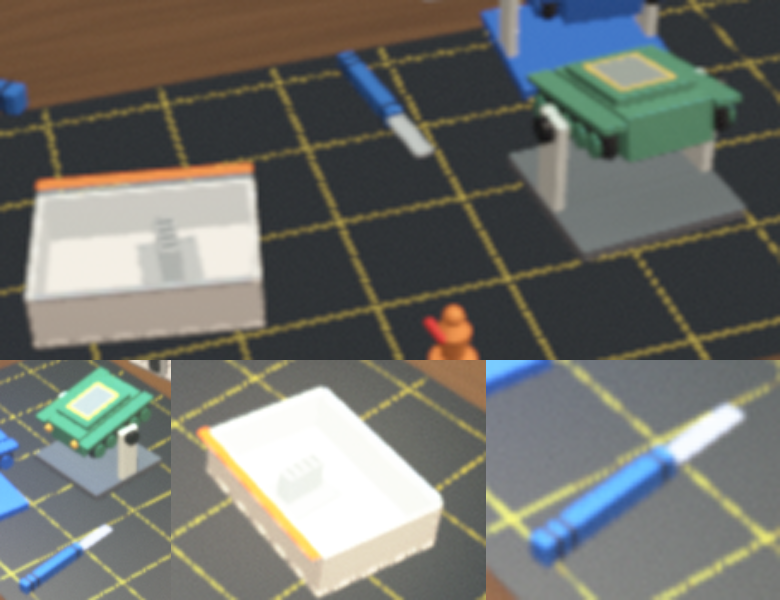

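The crop confirms the choice: small spatula with its blade toward +x, green hull on the grey stand, and the box's orange lip facing the robot. Next I take a wrist view from the start pose, then approach the spatula.

```bash
python3 - <<'E'
from h import *
m,p,d=snap('wrist'); save(p,'w0.png'); np.savez('w0.npz',p=p,d=d,K=m['mtx'],T=m['T'])
E
```

Request:
jog_arm(
  rows=[
    {"translation": [0.005, -0.04, 0], "roll": 8, "gripper": 1},
    {"translation": [0.01, -0.08, 0.01], "roll": 16, "gripper": 1},
    {"translation": [0.02, -0.12, 0.03], "roll": 24, "gripper": 1},
    {"translation": [0.02, -0.15, 0.04], "roll": 32, "gripper": 1},
    {"translation": [0.02, -0.175, 0.05], "roll": 40, "gripper": 1},
    {"translation": [0.02, -0.18, 0.05], "roll": 48, "gripper": 1},
    {"translation": [0.02, -0.18, 0.05], "roll": 56, "gripper": 1},
    {"translation": [0.02, -0.18, 0.05], "roll": 64, "gripper": 0.6},
  ],
)

```text
time_s: 0.95
tcp_pos: [0.4696, 0.02, 0.159]
orientation: [-0.0, 0.975, 0.222, -0.0]
wrist_force: [-0.2, -0.4, -0.4]
gripper_width: 0.853
finger_force: 0.0
```

Request:
jog_arm(
  rows=[
    {"translation": [0, 0, 0], "roll": 8, "gripper": 0.6},
    {"translation": [0, 0, 0], "roll": 16, "gripper": 0.6},
    {"translation": [0, 0, 0], "roll": 16, "gripper": 0.6},
  ],
)

```text
time_s: 1.25
tcp_pos: [0.4698, 0.02, 0.1589]
orientation: [0.0, 0.996, 0.087, -0.0]
wrist_force: [0.1, -1.0, -0.1]
gripper_width: 0.599
finger_force: 0.0
```

```bash
python3 - <<'E'
from h import *
m,p,d=snap('wrist'); save(p,'w1.png'); np.savez('w1.npz',p=p,d=d,K=m['mtx'],T=m['T'])
a=np.load('w0.npz')['p']
cv2.imwrite('pics/w01.png',np.hstack([cv2.resize(x[:,:,::-1],(400,300),interpolation=cv2.INTER_AREA) for x in (a,p)]))
s=get_state();print(s['tcp_pos'],s['orientation'],s['time_s'],s['wrist_force'])
E
```

```text
[0.46987969 0.02007401 0.15891203] [ 7.31624145e-05  9.96055941e-01  8.87273824e-02 -9.72294581e-05] 1.3 [-0.27377674 -0.44079362  0.16138523]
```

View pics/w01.png

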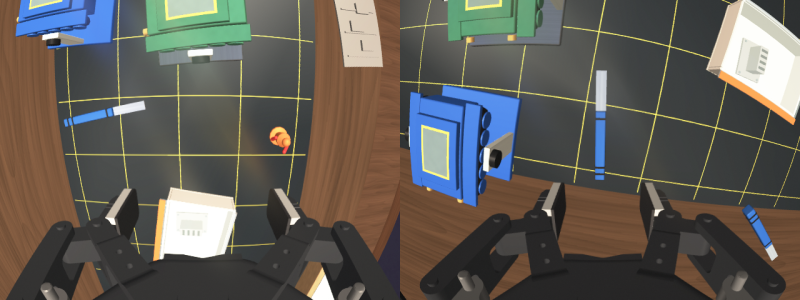

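w1: the small spatula runs vertically at full-res (320,200), with its blade up at (320,145), about in line with the fingers. The green hull is at the top (170,30), and the box with its orange stripe at (580,110). Next I triangulate the spatula and the box.

```bash
python3 - <<'E'
from h import *
z=np.load('w1.npz'); m=dict(mtx=z['K'],T=z['T']); p=z['p']
hsv=cv2.cvtColor(p,cv2.COLOR_RGB2HSV)
def pts(lo,hi,roi):
    k=cv2.inRange(hsv,lo,hi);x0,y0,x1,y1=roi;v,u=np.nonzero(k[y0:y1,x0:x1]);return u+x0,v+y0
u,v=pts((95,100,40),(125,255,255),(295,100,350,300)); 
for h in (0.008,0.016):
    W=np.array([onz(m,a,b,h,True) for a,b in zip(u,v)])[:,:2];c=W.mean(0);e,ev=np.linalg.eigh(np.cov((W-c).T));ax=ev[:,1]*np.sign(ev[0,1]);t=(W-c)@ax;n=(W-c)@[-ax[1],ax[0]]
    print(h,c.round(4),'yaw',np.degrees(np.arctan2(ax[1],ax[0])).round(2),'mid',(c+ax*(t.min()+t.max())/2).round(4),'len',np.ptp(t).round(4),'wid',np.percentile(n,[2,98]).round(4))
u2,v2=pts((0,0,130),(180,60,255),(295,100,350,185)); print('blade px',u2.min(),u2.max(),v2.min(),v2.max())
W=np.array([onz(m,a,b,0.0095,True) for a,b in zip(u2,v2)])[:,:2];t=(W-c)@ax;print('blade end',(c+ax*t.max()).round(4),'t',t.min(),t.max())
# triangulate blade tip & handle end: scene + wrist
zs=np.load('scene0.npz');ms=dict(mtx=zs['K'],T=zs['T'])
def tri(o1,d1,o2,d2):
    d1=d1/np.linalg.norm(d1);d2=d2/np.linalg.norm(d2);A=np.stack([d1,-d2],1);s=np.linalg.lstsq(A,o2-o1,rcond=None)[0];a=o1+d1*s[0];b=o2+d2*s[1];return (a+b)/2,np.linalg.norm(a-b)
hs=cv2.cvtColor(zs['p'],cv2.COLOR_RGB2HSV);k=cv2.inRange(hs,(95,100,40),(125,255,255));vv,uu=np.nonzero(k[215:262,300:360]);uu+=300;vv+=215
print('handle tri',tri(*ray(ms,uu.mean(),vv.mean()),*ray(m,u.mean(),v.mean(),True)))
# stripe
u,v=pts((8,120,120),(20,255,255),(480,40,640,240))
k=np.zeros((480,640),np.uint8);k[v,u]=255;nn,l,st,cc=cv2.connectedComponentsWithStats(k);i=1+np.argmax(st[1:,4]);v,u=np.nonzero(l==i);print('stripe px',cc[i],st[i])
W=np.array([onz(m,a,b,0.049,True) for a,b in zip(u,v)])[:,:2];r=cv2.minAreaRect((W*1000).astype(np.float32));print(r)
E
```

```text
0.008 [0.4533 0.0216] yaw 9.12 mid [0.4504 0.0211] len 0.1016 wid [-0.0069  0.0069]
0.016 [0.4556 0.0219] yaw 9.12 mid [0.4528 0.0214] len 0.099 wid [-0.0067  0.0068]
blade px 313 330 112 177
blade end [0.556 0.038] t 0.046494715869673735 0.1017500709326182
handle tri (array([0.45376546, 0.02105595, 0.00837981]), np.float64(0.001313796847125811))
stripe px [569.64750474 154.05243209] [ 510  113  123   87 1583]
((569.6775512695312, -188.77401733398438), (161.35079956054688, 10.700740814208984), 79.77652740478516)
```

Request:
jog_arm(
  rows=[
    {"translation": [-0.007, -0.004, 0.04], "roll": 1, "gripper": 0.5},
    {"translation": [-0.007, -0.004, 0.085], "roll": 1, "gripper": 0.5},
    {"translation": [-0.007, -0.004, 0.125], "roll": 1, "gripper": 0.5},
    {"translation": [-0.007, -0.004, 0.15], "roll": 1, "gripper": 0.5},
    {"translation": [-0.007, -0.004, 0.155], "roll": 1, "gripper": 0.5},
    {"translation": [-0.007, -0.004, 0.155], "roll": 1, "gripper": 0.4},
  ],
  newtons=90,
)

```text
time_s: 1.9
tcp_pos: [0.4621, 0.0226, 0.0036]
orientation: [0.0, 0.997, 0.079, -0.001]
wrist_force: [-0.1, -0.6, -0.0]
gripper_width: 0.401
finger_force: 0.0
```

Request:
jog_arm(
  rows=[
    {"translation": [0, 0, 0], "roll": 0, "gripper": 0},
    {"translation": [0, 0, 0], "roll": 0, "gripper": 0},
    {"translation": [0, 0, 0], "roll": 0, "gripper": 0},
    {"translation": [0, 0, 0], "roll": 0, "gripper": 0},
    {"translation": [0, 0, 0], "roll": 0, "gripper": 0},
  ],
)

```text
time_s: 2.4
tcp_pos: [0.4627, 0.0228, 0.0044]
orientation: [-0.0, 0.997, 0.079, 0.0]
wrist_force: [0.3, 0.5, 1.1]
gripper_width: 0.005
finger_force: 0.0
```

```bash
python3 - <<'E'
from h import *
m,p,d=snap('wrist'); m2,p2,d2=snap('side'); save(p,'w2.png')
cv2.imwrite('pics/c2.png',np.hstack([p[:,:,::-1][100:480,120:520],cv2.resize(p2[:,:,::-1][200:320,200:320],(380,380))]))
s=get_state();print(s['time_s'],s['gripper_width'],s['finger_force'],s['tcp_pos'])
E
```

```text
2.5 -0.0008102954056339527 0.0 [0.46254906 0.02270862 0.00420581]
```

View pics/c2.png

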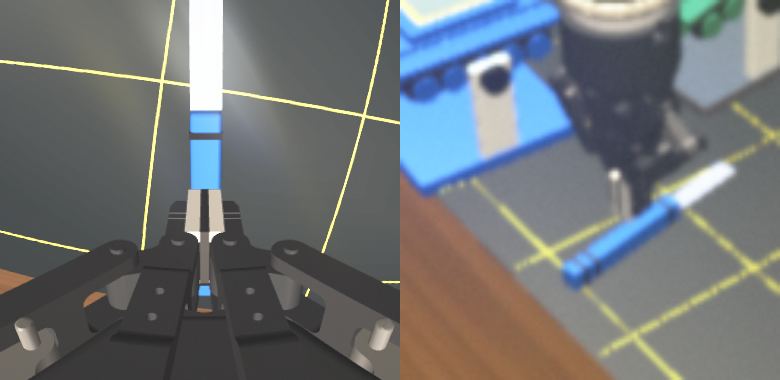

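```bash
python3 - <<'E'
from h import *
m,p,d=snap('wrist')
def P(u,v):
    o,dr=ray(m,u,v,True); c=np.array(m['T'])[:3,:3].T@dr; return o+dr*(d[v,u]/-c[2])
for n,u,v in [('desk',230,200),('desk',450,200),('blade',325,150),('handle',325,265),('hand2',325,285),('tipL',313,295),('tipR',338,295),('tipL',313,300),('padL',313,320),('padR',338,320),('padL',312,335),('gap',325,320),('gap',325,350),('blue',325,391)]: print(n,(u,v),P(u,v).round(4))
E
```

```text
desk (230, 200) [ 4.972e-01  7.390e-02 -1.000e-04]
desk (450, 200) [ 0.514  -0.0294  0.0008]
blade (325, 150) [0.5272 0.0333 0.0091]
handle (325, 265) [0.478  0.0255 0.0156]
hand2 (325, 285) [0.4689 0.024  0.0166]
tipL (313, 295) [0.4725 0.0295 0.0359]
tipR (338, 295) [0.4744 0.0198 0.0368]
tipL (313, 300) [0.4725 0.0294 0.0405]
padL (313, 320) [0.4727 0.029  0.0563]
padR (338, 320) [0.4731 0.0202 0.0545]
padL (312, 335) [0.4731 0.0291 0.0668]
gap (325, 320) [0.4733 0.0248 0.0561]
gap (325, 350) [0.4655 0.0236 0.0631]
blue (325, 391) [0.4074 0.0142 0.0163]
```

The depth view shows the closed fingertips at z≈0.031, while the reported TCP is 0.004. So the fingers ended about 27 mm higher than the stated TCP and closed above the handle, which lies undisturbed. I'll go lower in steps and watch the force.

Request:
jog_arm(
  rows=[
    {"translation": [0, 0, -0.01], "roll": 0, "gripper": 0.5},
    {"translation": [0, 0, -0.01], "roll": 0, "gripper": 0.5},
    {"translation": [0, 0, -0.01], "roll": 0, "gripper": 0.5},
    {"translation": [0, 0, 0], "roll": 0, "gripper": 0.5},
    {"translation": [0, 0, 0.008], "roll": 0, "gripper": 0.5},
  ],
)

```text
time_s: 3.05
tcp_pos: [0.4622, 0.0227, -0.0048]
orientation: [-0.0, 0.997, 0.078, -0.0]
wrist_force: [-0.4, -0.5, -0.2]
gripper_width: 0.497
finger_force: 0.0
```

```bash
python3 - <<'E'
from h import *
m,p,d=snap('wrist'); s=get_state(); print(s['tcp_pos'],s['wrist_force'],s['gripper_width'],s['q'])
K=np.array(m['mtx']);T=np.array(m['T']); v,u=np.mgrid[200:480:1,100:540:1]
x=(u-K[0,2])/K[0,0];y=(v-K[1,2])/K[1,1];r=np.hypot(x,y);D=d[200:480,100:540];t=np.tan(r)/r
P=np.stack([x*t*D,-y*t*D,-D],-1)@T[:3,:3].T+T[:3,3]
R0=R.from_quat(np.array(s['orientation'])[[1,2,3,0]]).as_matrix(); Q=(P-s['tcp_pos'])@R0   # tool coords
# finger points: |y| 15..45 mm, near x in +-12mm, print max tool z
for s_ in (-1,1):
    k=(Q[...,1]*s_>0.008)&(Q[...,1]*s_<0.06)&(np.abs(Q[...,0])<0.014)&(P[...,2]>0.006)&(D>0)
    q=Q[k]; i=np.argsort(-q[:,2])[:200:25]; print(s_,len(q),q[i].round(4).tolist())
save(p,'w3.png'); print(T.round(3).tolist())
E
```

```text
[ 0.46122447  0.02259076 -0.00597582] [-0.11094237 -0.2892668  -0.74814067] 0.502385460423524 [-0.233624    0.52446499  0.13372809  2.18551388 -0.15620199  0.44280049
 -1.38982489]
-1 16974 [[0.0013, -0.0223, -0.0244], [0.0069, -0.0221, -0.0271], [-0.0077, -0.0218, -0.0289], [0.0003, -0.0221, -0.0297], [-0.0046, -0.0219, -0.0306], [-0.0087, -0.022, -0.0313], [0.001, -0.0222, -0.032], [0.0077, -0.0312, -0.0327]]
1 15781 [[0.0011, 0.0207, -0.025], [0.0089, 0.0205, -0.0272], [0.0025, 0.0207, -0.0286], [0.0105, 0.0205, -0.0297], [0.0117, 0.0253, -0.0305], [-0.0047, 0.0207, -0.0313], [0.0075, 0.0204, -0.0319], [0.0018, 0.0206, -0.0325]]
[[0.156, 0.943, 0.292, 0.537], [-0.988, 0.149, 0.046, 0.035], [0.0, -0.296, 0.955, 0.16], [0.0, 0.0, 0.0, 1.0]]
```

Confirmed: the fingertips sit at about -26 mm in the tool frame. I'll descend to TCP -0.022, watching the force, and close.

Request:
jog_arm(
  rows=[
    {"translation": [0.001, 0, 0.006], "roll": 0, "gripper": 0.4},
    {"translation": [0.001, 0, 0.012], "roll": 0, "gripper": 0.4},
    {"translation": [0.001, 0, 0.016], "roll": 0, "gripper": 0.4},
  ],
)

```text
time_s: 3.4
tcp_pos: [0.4631, 0.0228, -0.0208]
orientation: [0.0, 0.997, 0.078, -0.0]
wrist_force: [0.3, -0.5, 0.5]
gripper_width: 0.401
finger_force: 0.0
```

Request:
jog_arm(
  rows=[
    {"translation": [0, 0, 0], "roll": 0, "gripper": 0},
    {"translation": [0, 0, 0], "roll": 0, "gripper": 0},
    {"translation": [0, 0, 0], "roll": 0, "gripper": 0},
    {"translation": [0, 0, 0], "roll": 0, "gripper": 0},
    {"translation": [0, 0, 0], "roll": 0, "gripper": 0},
  ],
  newtons=90,
)

```text
time_s: 3.9
tcp_pos: [0.4635, 0.0229, -0.0199]
orientation: [0.0, 0.997, 0.078, 0.0]
wrist_force: [0.2, 0.0, -0.6]
gripper_width: 0.134
finger_force: 88.8
```

Gripped at 89 N. Now I lift the spatula, carry it to the box front and turn it to the box's yaw.

Request:
jog_arm(
  rows=[
    {"translation": [0, 0, -0.02], "roll": 0, "gripper": 0},
    {"translation": [0, 0.01, -0.045], "roll": 0, "gripper": 0},
    {"translation": [-0.01, 0.04, -0.05], "roll": 4, "gripper": 0},
    {"translation": [-0.02, 0.075, -0.05], "roll": 8, "gripper": 0},
    {"translation": [-0.03, 0.11, -0.05], "roll": 12, "gripper": 0},
    {"translation": [-0.038, 0.145, -0.05], "roll": 16, "gripper": 0},
    {"translation": [-0.044, 0.175, -0.045], "roll": 19.2, "gripper": 0},
    {"translation": [-0.044, 0.185, -0.03], "roll": 19.2, "gripper": 0},
  ],
)

```text
time_s: 4.7
tcp_pos: [0.4495, -0.171, 0.011]
orientation: [0.001, 0.996, -0.092, 0.002]
wrist_force: [-0.3, 0.7, -0.9]
gripper_width: 0.139
finger_force: 88.9
```

```bash
cat >> h.py <<'E'
def wcloud(m,d):
    K=np.array(m['mtx']);T=np.array(m['T']); v,u=np.mgrid[:480,:640]
    x=(u-K[0,2])/K[0,0];y=(v-K[1,2])/K[1,1];r=np.hypot(x,y)+1e-9;t=np.tan(r)/r
    return np.stack([x*t*d,-y*t*d,-d],-1)@T[:3,:3].T+T[:3,3]
def tool(s):
    return R.from_quat(np.array(s['orientation'])[[1,2,3,0]]).as_matrix()
E
python3 - <<'E'
from h import *
m,p,d=snap('wrist'); s=get_state(); C=wcloud(m,d); save(p,'w4.png'); np.savez('w4.npz',p=p,d=d,K=m['mtx'],T=m['T'])
print(s['time_s'],s['tcp_pos'].round(4),tool(s).round(3).tolist(),s['gripper_width'],s['finger_force'])
hsv=cv2.cvtColor(p,cv2.COLOR_RGB2HSV)
k=cv2.inRange(hsv,(8,120,120),(20,255,255));n,l,st,cc=cv2.connectedComponentsWithStats(k);i=1+np.argmax(st[1:,4]);v,u=np.nonzero(l==i);print('stripe',cc[i],st[i],np.median(C[v,u],0).round(4))
W=np.array([onz(m,a,b,0.049,True) for a,b in zip(u,v)])[:,:2];r=cv2.minAreaRect((W*1000).astype(np.float32));print(r); c=np.array(r[0])/1000
W2=C[v,u]; print('z pct',np.percentile(W2[:,2],[5,50,95]).round(4))
X=np.array([np.cos(np.radians(-10.2)),np.sin(np.radians(-10.2))]); print('along x',np.percentile((W-c)@X,[1,99]).round(4))
# spatula blade: tool coords
Q=(C-s['tcp_pos'])@tool(s); kk=(np.abs(Q[...,1])<0.012)&(Q[...,0]>0.03)&(Q[...,0]<0.12)&(Q[...,2]<0)&(Q[...,2]>-0.045)
q=Q[kk];print('spat',len(q),'xmax',np.percentile(q[:,0],[90,99,100]).round(4))
for a in (0.05,0.07,0.09): 
    g=q[np.abs(q[:,0]-a)<0.004]; print(a,len(g),np.median(g,0).round(4) if len(g) else 0, np.ptp(g[:,1]).round(4) if len(g) else 0)
E
```

```text
4.75 [ 0.4482 -0.1706  0.0086] [[0.983, -0.182, -0.0], [-0.182, -0.983, -0.002], [0.0, 0.002, -1.0]] 0.1365443290537526 88.93046021461487
stripe [357.49580126   8.59814556] [ 151    0  378   31 5716] [ 0.5633 -0.2075  0.0498]
((567.7794189453125, -199.20140075683594), (138.87295532226562, 10.532310485839844), 79.9842300415039)
z pct [0.0486 0.0498 0.0511]
along x [-0.0049  0.0047]
spat 7455 xmax [0.0939 0.1196 0.12  ]
0.05 771 [ 0.05   -0.0004 -0.0319] 0.0135
0.07 854 [ 0.0702 -0.0004 -0.032 ] 0.0139
0.09 855 [ 0.09   -0.0004 -0.0321] 0.0144
```

View pics/w4.png

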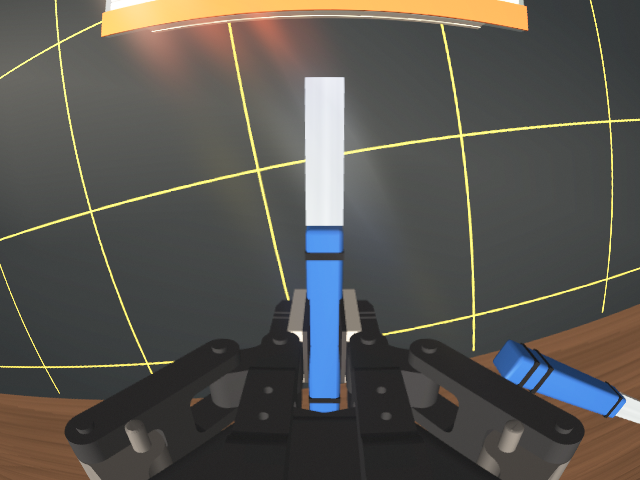

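w4: the spatula is held straight with its tip at (325,78). The orange lip edge lies across the top at rows 10–35, columns 102–528, about 23 mm ahead of the tip. Blade top is at z≈0.040. I'll insert it 8 mm under the lip and start lifting.

Request:
jog_arm(
  rows=[
    {"translation": [0.015, 0, 0.003], "roll": 0, "gripper": 0},
    {"translation": [0.027, 0, 0.003], "roll": 0, "gripper": 0},
    {"translation": [0.031, 0, 0.003], "roll": 0, "gripper": 0},
    {"translation": [0.031, 0, 0], "roll": 0, "gripper": 0},
    {"translation": [0.031, 0, -0.008], "roll": 0, "gripper": 0},
    {"translation": [0.032, 0, -0.018], "roll": 0, "gripper": 0},
    {"translation": [0.036, 0, -0.033], "roll": 0, "gripper": 0},
    {"translation": [0.041, 0, -0.047], "roll": 0, "gripper": 0},
  ],
)

```text
time_s: 5.55
tcp_pos: [0.4882, -0.1738, 0.0581]
orientation: [-0.0, 0.996, -0.089, -0.001]
wrist_force: [-1.1, -0.1, -1.5]
gripper_width: 0.129
finger_force: 88.8
```

```bash
python3 - <<'E'
from h import *
m,p,d=snap('scene'); C=cloud(m,d); save(p,'s5.png')
hsv=cv2.cvtColor(p,cv2.COLOR_RGB2HSV);k=cv2.inRange(hsv,(5,120,120),(18,255,255));k[:,:190]=0;k[:,310:]=0;k[330:]=0;k[:150]=0
v,u=np.nonzero(k);print(len(u),u.min(),u.max(),v.min(),v.max(),np.median(C[v,u],0).round(4))
s=get_state();print(s['tcp_pos'],s['wrist_force'],s['finger_force'])
E
```

```text
343 208 283 245 255 [ 0.5778 -0.1947  0.0908]
[ 0.49092042 -0.17447855  0.06033058] [ 0.79229689 -0.28552082  0.58398877] 88.83490920066833
```

The lid is rising (stripe at z 0.091), so I continue along the arc.

Request:
jog_arm(
  rows=[
    {"translation": [0.0065, 0, -0.0135], "roll": 0, "gripper": 0},
    {"translation": [0.015, 0, -0.0255], "roll": 0, "gripper": 0},
    {"translation": [0.025, 0, -0.036], "roll": 0, "gripper": 0},
    {"translation": [0.036, 0, -0.045], "roll": 0, "gripper": 0},
    {"translation": [0.0475, 0, -0.0535], "roll": 0, "gripper": 0},
    {"translation": [0.0605, 0, -0.0595], "roll": 0, "gripper": 0},
    {"translation": [0.074, 0, -0.064], "roll": 0, "gripper": 0},
    {"translation": [0.0875, 0, -0.066], "roll": 0, "gripper": 0},
  ],
)

```text
time_s: 6.4
tcp_pos: [0.5754, -0.1895, 0.124]
orientation: [-0.0, 0.996, -0.089, 0.0]
wrist_force: [-1.5, 0.8, 0.7]
gripper_width: 0.134
finger_force: 89.0
```

Request:
jog_arm(
  rows=[
    {"translation": [0.014, 0, -0.001], "roll": 0, "gripper": 0},
    {"translation": [0.0275, 0, 0.0005], "roll": 0, "gripper": 0},
    {"translation": [0.041, 0, 0.0035], "roll": 0, "gripper": 0},
    {"translation": [0.053, 0, 0.008], "roll": 0, "gripper": 0},
    {"translation": [0.065, 0, 0.0145], "roll": 0, "gripper": 0},
    {"translation": [0.07, 0, 0.017], "roll": 0, "gripper": 0},
    {"translation": [0.07, 0, 0.017], "roll": 0, "gripper": 0},
  ],
)

```text
time_s: 7.1
tcp_pos: [0.6443, -0.2018, 0.1051]
orientation: [-0.0, 0.996, -0.089, -0.001]
wrist_force: [-0.0, -0.2, -0.9]
gripper_width: 0.135
finger_force: 88.2
```

```bash
python3 - <<'E'
from h import *
m,p,d=snap('scene'); C=cloud(m,d); ms,ps,ds=snap('side'); mw,pw,dw=snap('wrist'); save(pw,'w6.png')
cv2.imwrite('pics/c6.png',np.hstack([cv2.resize(p[:,:,::-1][150:350,180:460],(420,300)),cv2.resize(ps[:,:,::-1][140:340,240:500],(380,300))]))
hsv=cv2.cvtColor(p,cv2.COLOR_RGB2HSV);k=cv2.inRange(hsv,(5,120,120),(18,255,255));k[:,:190]=0;k[:,310:]=0;k[335:]=0;k[:150]=0
v,u=np.nonzero(k);print(len(u),u.min(),u.max(),v.min(),v.max(),np.median(C[v,u],0).round(4))
s=get_state();print(s['tcp_pos'],s['wrist_force'],s['finger_force'])
E
```

```text
930 190 309 150 286 [ 0.1874 -0.227  -0.0017]
[ 0.64376835 -0.20197369  0.1059101 ] [ 0.17156292  0.08092314 -0.34733798] 87.97987103462219
```

View pics/c6.png

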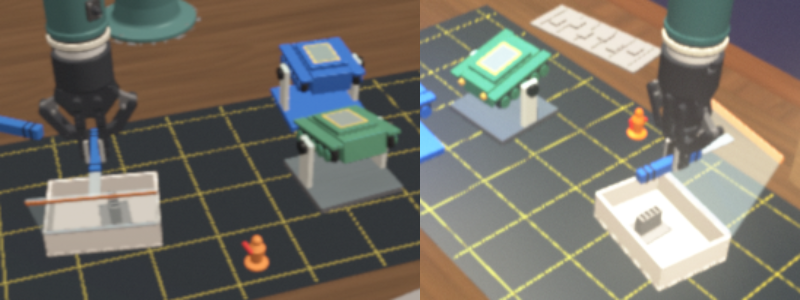

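The lid leans well back (orange stripe at left-crop (90,198), clear panel behind the box in the right crop). Now I retreat and lay the spatula on clear desk.

Request:
jog_arm(
  rows=[
    {"translation": [-0.03, 0, 0], "roll": 0, "gripper": 0},
    {"translation": [-0.07, 0, 0], "roll": 0, "gripper": 0},
    {"translation": [-0.11, -0.005, 0], "roll": 0, "gripper": 0},
    {"translation": [-0.15, -0.02, 0.01], "roll": 0, "gripper": 0},
    {"translation": [-0.185, -0.04, 0.03], "roll": 0, "gripper": 0},
    {"translation": [-0.205, -0.06, 0.055], "roll": 0, "gripper": 0},
    {"translation": [-0.21, -0.073, 0.085], "roll": 0, "gripper": 0},
    {"translation": [-0.21, -0.075, 0.105], "roll": 0, "gripper": 0},
  ],
)

```text
time_s: 8.05
tcp_pos: [0.4494, -0.0887, 0.0003]
orientation: [-0.001, 0.996, -0.088, -0.0]
wrist_force: [1.2, -0.1, -0.5]
gripper_width: 0.135
finger_force: 88.0
```

Request:
jog_arm(
  rows=[
    {"translation": [0, 0, 0.01], "roll": 0, "gripper": 0},
    {"translation": [0, 0, 0.016], "roll": 0, "gripper": 0},
    {"translation": [0, 0, 0.0195], "roll": 0, "gripper": 0},
    {"translation": [0, 0, 0.0205], "roll": 0, "gripper": 0},
  ],
)

```text
time_s: 8.45
tcp_pos: [0.4513, -0.0915, -0.0188]
orientation: [0.0, 0.996, -0.089, 0.0]
wrist_force: [-0.8, -0.2, 8.3]
gripper_width: 0.135
finger_force: 89.1
```

Request:
jog_arm(
  rows=[
    {"translation": [0, 0, 0], "roll": 0, "gripper": 0.4},
    {"translation": [0, 0, 0], "roll": 0, "gripper": 0.4},
    {"translation": [0, 0, 0], "roll": 0, "gripper": 0.4},
    {"translation": [0, 0, -0.03], "roll": 0, "gripper": 0.4},
    {"translation": [0, 0, -0.075], "roll": 0, "gripper": 0.5},
    {"translation": [0.02, 0.01, -0.12], "roll": 0, "gripper": 0.5},
    {"translation": [0.06, 0.03, -0.16], "roll": 0, "gripper": 0.5},
    {"translation": [0.1, 0.05, -0.195], "roll": 0, "gripper": 0.5},
  ],
)

```text
time_s: 9.25
tcp_pos: [0.5307, -0.1501, 0.1677]
orientation: [-0.0, 0.996, -0.088, 0.001]
wrist_force: [1.0, -0.6, -0.6]
gripper_width: 0.504
finger_force: 0.0
```

Request:
jog_arm(
  rows=[
    {"translation": [0.03, 0.015, -0.005], "roll": 0, "gripper": 0.5},
    {"translation": [0.045, 0.025, -0.005], "roll": 0, "gripper": 0.5},
    {"translation": [0.045, 0.025, -0.005], "roll": 0, "gripper": 0.5},
  ],
)

```text
time_s: 9.55
tcp_pos: [0.5709, -0.1846, 0.1702]
orientation: [0.001, 0.996, -0.09, 0.001]
wrist_force: [-0.6, 0.2, 0.5]
gripper_width: 0.502
finger_force: 0.0
```

```bash
python3 - <<'E'
from h import *
m,p,d=snap('wrist'); save(p,'w7.png'); np.savez('w7.npz',p=p,d=d,K=m['mtx'],T=m['T'])
m2,p2,d2=snap('side'); save(p2,'side7.png');np.savez('side7.npz',p=p2,d=d2,K=m2['mtx'],T=m2['T'])
s=get_state();print(s['time_s'],s['tcp_pos'].round(4),s['orientation'].round(4),s['wrist_force'])
E
```

```text
9.65 [ 0.5687 -0.1822  0.1693] [-2.00e-04  9.96e-01 -8.92e-02 -8.00e-04] [-1.13610919  0.76247616 -0.45252016]
```

View pics/w7.png

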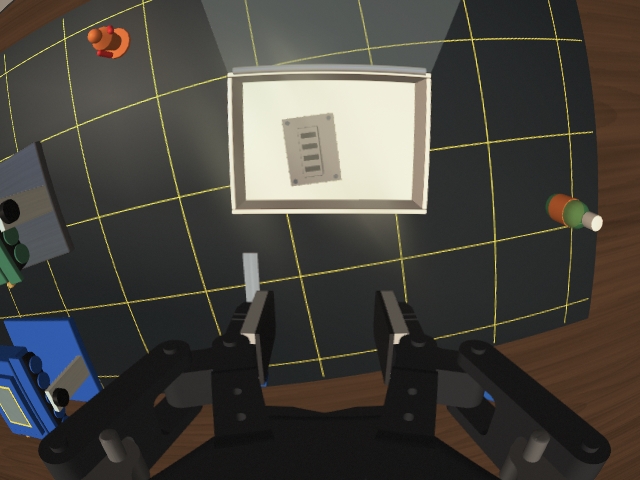

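w7: the box is open, with the plate at (311,150), long side near image-vertical and turned about 9°, block at (310,150). The spatula lies on the desk at (250,275). Next I measure the plate and the deck frame.

```bash
python3 - <<'E'
from h import *
z=np.load('w7.npz'); m=dict(mtx=z['K'],T=z['T']); p,d=z['p'],z['d']; C=wcloud(m,d)
hsv=cv2.cvtColor(p,cv2.COLOR_RGB2HSV); g=cv2.cvtColor(p,cv2.COLOR_RGB2GRAY); k=np.zeros_like(g); k[105:192,262:355]=(g[105:192,262:355]<195)*255
k=cv2.morphologyEx(k,cv2.MORPH_CLOSE,np.ones((5,5)));n,l,st,cc=cv2.connectedComponentsWithStats(k);i=1+np.argmax(st[1:,4]);v,u=np.nonzero(l==i);print('plate px',cc[i],st[i])
Zs=C[v,u,2];print('z pct',np.percentile(Zs,[2,20,50,80,98]).round(4))
lo=Zs<0.016; W=np.array([onz(m,a,b,0.009,True) for a,b in zip(u[lo],v[lo])])[:,:2]; r=cv2.minAreaRect((W*1000).astype(np.float32));print('plate rect',r)
for nm,PP in (('depth lo',C[v,u][lo]),('block top',C[v,u][(Zs>0.034)])):
    r=cv2.minAreaRect((PP[:,:2]*1000).astype(np.float32));print(nm,len(PP),r,'z',np.median(PP[:,2]))
# deck
sv=np.load('scene0.npz');dv=np.load('side7.npz')
Cs={}
for nm,zz,roi in (('scene',sv,(385,215,435,242)),('side',dv,(270,158,325,200))):
    mm=dict(mtx=zz['K'],T=zz['T']);pp=zz['p'];D=zz['d'];x0,y0,x1,y1=roi
    h=cv2.cvtColor(pp,cv2.COLOR_RGB2HSV)[y0:y1,x0:x1]; h=cv2.cvtColor(cv2.resize(pp[y0:y1,x0:x1],None,fx=8,fy=8,interpolation=cv2.INTER_CUBIC),cv2.COLOR_RGB2HSV)
    k=cv2.inRange(h,(15,50,120),(38,255,255)); k=cv2.morphologyEx(k,cv2.MORPH_CLOSE,np.ones((9,9)))
    cs,_=cv2.findContours(k,cv2.RETR_EXTERNAL,cv2.CHAIN_APPROX_NONE);c=cv2.convexHull(max(cs,key=cv2.contourArea))
    e=0.02
    while True:
        q=cv2.approxPolyDP(c,e*cv2.arcLength(c,True),True)
        if len(q)<=4:break
        e+=0.005
    q=q[:,0]/8.+np.array([x0,y0])-0.44; print(nm,'corners',q.round(1).tolist())
    CC=cloud(mm,D); f=np.zeros(D.shape,np.uint8);cv2.fillPoly(f,[np.round(q).astype(int)],1);f=cv2.erode(f,np.ones((3,3)));vv,uu=np.nonzero(f);P=CC[vv,uu]
    c0=np.median(P,0)
    for _ in range(4):
        U,S,V=np.linalg.svd(P-P.mean(0),full_matrices=False);nn=V[2]*np.sign(V[2][2]);res=np.abs((P-P.mean(0))@nn);cc=P.mean(0);P=P[res<max(0.003,0)] if (res<0.003).sum()>30 else P
    print(nm,len(P),cc.round(4),nn.round(3),'tilt',np.arccos(nn[2]).round(3),'az',np.degrees(np.arctan2(nn[1],nn[0])).round(1),res.max())
    Cs[nm]=(mm,q)
def tri(o1,d1,o2,d2):
    d1=d1/np.linalg.norm(d1);d2=d2/np.linalg.norm(d2);s=np.linalg.lstsq(np.stack([d1,-d2],1),o2-o1,rcond=None)[0];a=o1+d1*s[0];b=o2+d2*s[1];return (a+b)/2,np.linalg.norm(a-b)
A,qa=Cs['scene'];B,qb=Cs['side']
Xs=[]
for a in qa:
    best=min((tri(*ray(A,*a),*ray(B,*b)) for b in qb),key=lambda t:t[1]+abs(t[0][2]-0.11)*0.1); Xs.append(best[0]); print(best[0].round(4),best[1].round(4))
Xs=np.array(Xs);print('sides',[np.linalg.norm(Xs[i]-Xs[(i+1)%4]).round(4) for i in range(4)],'centre',Xs.mean(0).round(4))
E
```

```text
plate px [311.44290657 149.00403691] [ 282  113   60   73 3468]
z pct [0.0071 0.0083 0.0092 0.0384 0.0401]
plate rect ((627.8040161132812, -183.57553100585938), (45.05302810668945, 60.13538360595703), 86.93152618408203)
depth lo 2476 ((627.6956787109375, -183.48382568359375), (45.451622009277344, 61.20317459106445), 87.68978881835938) z 0.008770641833864001
block top 977 ((628.2072143554688, -182.97511291503906), (20.817594528198242, 40.482845306396484), 77.81424713134766) z 0.03889507368740652
scene corners [[424.8, 230.2], [406.3, 234.9], [394.1, 226.3], [412.1, 222.1]]
scene 63 [0.6369 0.1725 0.1085] [-0.29   0.029  0.956] tilt 0.296 az 174.3 0.001459257635941246
side corners [[308.6, 174.8], [291.6, 189.3], [278.6, 181.9], [296.2, 167.8]]
side 57 [0.635  0.1709 0.1082] [-0.172  0.301  0.938] tilt 0.354 az 119.7 0.002836679447113035
[0.6622 0.197  0.115 ] 0.001
[0.6655 0.1518 0.115 ] 0.0026
[0.6091 0.1466 0.1012] 0.001
[0.6049 0.193  0.1003] 0.0015
sides [np.float64(0.0452), np.float64(0.0584), np.float64(0.0466), np.float64(0.0593)] centre [0.6354 0.1721 0.1079]
```

Plate: centre (0.628,-0.1835), yaw about -3°, top z 0.009, block top z 0.039, all matching the text. Deck spot: (0.635,0.172,0.108), yaw about 4.7°, tilt about 0.25, with triangulated frame sides of 45/59 mm. I'll grip the block fairly high so the plate can pivot in the pads.

Request:
jog_arm(
  rows=[
    {"translation": [0.03, -0.005, 0.02], "roll": -3.5, "gripper": 0.5},
    {"translation": [0.055, -0.009, 0.06], "roll": -7.2, "gripper": 0.5},
    {"translation": [0.058, -0.009, 0.1], "roll": -7.2, "gripper": 0.5},
    {"translation": [0.058, -0.009, 0.135], "roll": -7.2, "gripper": 0.5},
    {"translation": [0.058, -0.009, 0.16], "roll": -7.2, "gripper": 0.5},
    {"translation": [0.058, -0.009, 0.172], "roll": -7.2, "gripper": 0.5},
    {"translation": [0.058, -0.009, 0.177], "roll": -7.2, "gripper": 0.5},
    {"translation": [0.058, -0.009, 0.177], "roll": -7.2, "gripper": 0.5},
  ],
  newtons=40,
)

```text
time_s: 10.45
tcp_pos: [0.6283, -0.1835, -0.0068]
orientation: [-0.0, 1.0, -0.026, 0.0]
wrist_force: [-0.2, 0.4, 1.2]
gripper_width: 0.502
finger_force: 0.0
```

```bash
python3 - <<'E'
from h import *
m,p,d=snap('wrist'); s=get_state(); save(p,'w8.png'); C=wcloud(m,d); Q=(C-s['tcp_pos'])@tool(s)
print(s['tcp_pos'].round(4),s['orientation'].round(4),s['wrist_force'].round(2))
k=(np.abs(Q[...,0])<0.04)&(np.abs(Q[...,1])<0.013)&(C[...,2]>0.034)&(C[...,2]<0.043)&(d>0)
v,u=np.nonzero(k);q=Q[k];print('block top',len(q),q.mean(0).round(4),np.percentile(q,[1,99],0).round(4).tolist());print(cv2.minAreaRect((q[:,:2]*1000).astype(np.float32)))
for s_ in (-1,1):
    k=(Q[...,1]*s_>0.012)&(Q[...,1]*s_<0.05)&(np.abs(Q[...,0])<0.014)&(C[...,2]>0.0125)&(d>0); q=Q[k];print('finger',np.sort(q[:,2])[-60::15].round(4),np.median(np.abs(q[:,1])))
E
```

```text
[ 0.6289 -0.1838 -0.0059] [ 1.000e-04  9.997e-01 -2.610e-02  8.000e-04] [0.53 0.89 1.07]
block top 3944 [ 0.0017 -0.0005 -0.0446] [[-0.0201, -0.0083, -0.0462], [0.0192, 0.0073, -0.0407]]
((-0.6735725402832031, -0.4190073013305664), (40.99833297729492, 16.212024688720703), 0.24605190753936768)
finger [-0.0271 -0.0264 -0.0256 -0.0246] 0.03961046202477031
finger [-0.0272 -0.0265 -0.0256 -0.0245] 0.04162960789396174
```

Request:
jog_arm(
  rows=[
    {"translation": [0, 0, 0], "roll": 0, "gripper": 0},
    {"translation": [0, 0, 0], "roll": 0, "gripper": 0},
    {"translation": [0, 0, 0], "roll": 0, "gripper": 0},
    {"translation": [0, 0, 0], "roll": 0, "gripper": 0},
    {"translation": [0, 0, 0], "roll": 0, "gripper": 0},
    {"translation": [0, 0, -0.01], "roll": 0, "gripper": 0},
    {"translation": [0, 0, -0.03], "roll": 0, "gripper": 0},
  ],
  newtons=40,
)

```text
time_s: 11.2
tcp_pos: [0.6267, -0.1835, 0.022]
orientation: [-0.0, 1.0, -0.026, -0.002]
wrist_force: [-0.0, 0.3, -0.7]
gripper_width: 0.178
finger_force: 39.5
```

Request:
jog_arm(
  rows=[
    {"translation": [0, 0, -0.04], "roll": 0, "gripper": 0},
    {"translation": [0, 0, -0.08], "roll": 0, "gripper": 0},
    {"translation": [-0.01, -0.03, -0.115], "roll": 0, "gripper": 0},
    {"translation": [-0.025, -0.075, -0.14], "roll": -2, "gripper": 0},
    {"translation": [-0.04, -0.12, -0.157], "roll": -4, "gripper": 0},
    {"translation": [-0.05, -0.165, -0.157], "roll": -6, "gripper": 0},
    {"translation": [-0.06, -0.21, -0.157], "roll": -7.7, "gripper": 0},
    {"translation": [-0.07, -0.255, -0.157], "roll": -7.7, "gripper": 0},
  ],
)

```text
time_s: 12.0
tcp_pos: [0.571, 0.0762, 0.1808]
orientation: [-0.0, 0.999, 0.041, 0.0]
wrist_force: [1.3, -0.5, -0.7]
gripper_width: 0.177
finger_force: 39.4
```

Request:
jog_arm(
  rows=[
    {"translation": [-0.006, -0.04, 0], "roll": 0, "gripper": 0},
    {"translation": [-0.011, -0.075, 0], "roll": 0, "gripper": 0},
    {"translation": [-0.014, -0.093, 0], "roll": 0, "gripper": 0},
    {"translation": [-0.014, -0.093, 0], "roll": 0, "gripper": 0},
    {"translation": [-0.014, -0.093, 0], "roll": 0, "gripper": 0},
  ],
)

```text
time_s: 12.5
tcp_pos: [0.5502, 0.1653, 0.1801]
orientation: [0.0, 0.999, 0.041, 0.0]
wrist_force: [0.1, -0.1, -0.8]
gripper_width: 0.18
finger_force: 39.4
```

```bash
python3 - <<'E'
from h import *
m,p,d=snap('wrist'); s=get_state(); save(p,'w9.png'); np.savez('w9.npz',p=p,d=d,K=m['mtx'],T=m['T'])
print(s['time_s'],s['tcp_pos'].round(4),s['orientation'].round(4),s['wrist_force'].round(2),s['finger_force'],s['gripper_width'])
E
```

```text
12.55 [0.5505 0.1644 0.1801] [5.000e-04 9.992e-01 4.020e-02 2.000e-04] [ 1.33 -0.5  -0.35] 39.4143283367157 0.17794907076229352
```

View pics/w9.png

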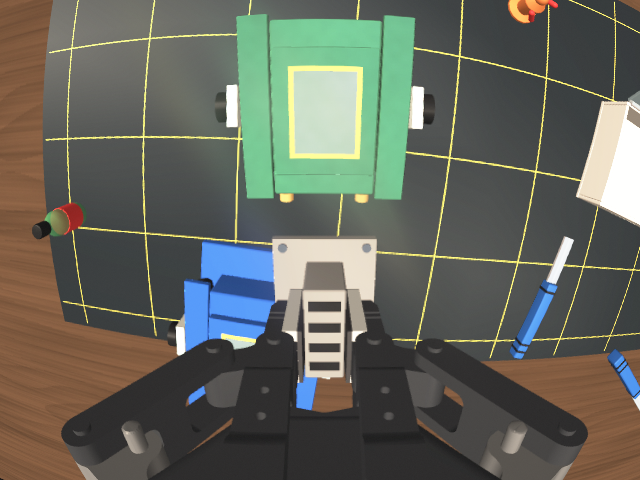

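w9: green deck frame at (325,112), corners about (288,67), (362,66), (360,158), (288,154). The plate is held square, leading edge at row 238, columns 273–376. Now a precise deck pose and plate-in-hand pose from this close view.

```bash
python3 - <<'E'
from h import *
z=np.load('w9.npz'); m=dict(mtx=z['K'],T=z['T']); p,d=z['p'],z['d']; C=wcloud(m,d); s=get_state()
x0,y0,x1,y1=275,55,375,170
h=cv2.cvtColor(cv2.resize(p[y0:y1,x0:x1],None,fx=4,fy=4,interpolation=cv2.INTER_CUBIC),cv2.COLOR_RGB2HSV)
k=cv2.inRange(h,(22,70,150),(36,255,255)); k=cv2.morphologyEx(k,cv2.MORPH_CLOSE,np.ones((9,9)))
cs,_=cv2.findContours(k,cv2.RETR_EXTERNAL,cv2.CHAIN_APPROX_NONE);c=cv2.convexHull(max(cs,key=cv2.contourArea));e=0.02
while True:
    q=cv2.approxPolyDP(c,e*cv2.arcLength(c,True),True)
    if len(q)<=4:break
    e+=0.005
q=q[:,0]/4.+np.array([x0,y0])-0.375; print('corners',q.round(1).tolist())
f=np.zeros(d.shape,np.uint8);cv2.fillPoly(f,[np.round(q).astype(int)],1);vv,uu=np.nonzero(f);P=C[vv,uu]
U,S,V=np.linalg.svd(P-P.mean(0),full_matrices=False);n=V[2]*np.sign(V[2][2]);print('plane',P.mean(0).round(4),n.round(4),'tilt',np.arccos(n[2]).round(4),'az',np.degrees(np.arctan2(n[1],n[0])).round(2),'rms',np.std((P-P.mean(0))@n).round(5))
c0=P.mean(0); X=[]
for a in q:
    o,dr=ray(m,a[0],a[1],True); X.append(o+dr*((c0-o)@n)/(dr@n))
X=np.array(X);print(X.round(4).tolist(),'sides',[np.linalg.norm(X[i]-X[(i+1)%4]).round(4) for i in range(4)]);sp=X.mean(0);print('spot',sp.round(4))
for i in range(4):
    dd=X[(i+1)%4]-X[i];print('edge yaw',np.degrees(np.arctan2(dd[1],dd[0])).round(2))
# plate top in hand
Q=(C-s['tcp_pos'])@tool(s); k=(Q[...,0]>0.012)&(Q[...,0]<0.05)&(np.abs(Q[...,1])<0.03)&(Q[...,2]>-0.022)&(Q[...,2]<0.0)&(d>0); w=Q[k]; print('plate top',len(w),np.median(w,0).round(4),'x',np.percentile(w[:,0],99.5).round(4),'y',np.percentile(w[:,1],[0.5,99.5]).round(4)); A=np.c_[w[:,:2],np.ones(len(w))];print('slope',np.linalg.lstsq(A,w[:,2],rcond=None)[0].round(4))
k=(np.abs(Q[...,0])<0.03)&(np.abs(Q[...,1])<0.007)&(Q[...,2]>-0.052)&(Q[...,2]<-0.04)&(d>0);w=Q[k];print('block top',np.percentile(w,[1,50,99],0).round(4).tolist())
T=tool(s);print('tool x yaw',np.degrees(np.arctan2(T[1,0],T[0,0])))
hh=0.0355
E
```

```text
corners [[288.1, 65.9], [362.1, 66.9], [358.6, 158.1], [289.6, 157.4]]
plane [0.6349 0.1724 0.1105] [-0.1028  0.9947  0.0019] tilt 1.5689 az 95.9 rms 0.01301
[[0.6229, 0.1707, 0.3594], [0.6273, 0.1712, 0.3327], [0.6242, 0.1709, 0.331], [0.6265, 0.1711, 0.3589]] sides [np.float64(0.0271), np.float64(0.0036), np.float64(0.0281), np.float64(0.0036)]
spot [0.6252 0.171  0.3455]
edge yaw 6.54
edge yaw -174.16
edge yaw 4.61
edge yaw -174.09
plate top 3737 [ 0.0218 -0.0017 -0.0143] x 0.0288 y [-0.0236  0.0206]
slope [ 0.0893 -0.0024 -0.0163]
block top [[-0.02, -0.0068, -0.0492], [0.0026, -0.0002, -0.0444], [0.0188, 0.0064, -0.0408]]
tool x yaw 4.604931841243395
```

```bash
python3 - <<'E'
from h import *
z=np.load('w9.npz'); m=dict(mtx=z['K'],T=z['T']); p,d=z['p'],z['d']; C=wcloud(m,d); s=get_state()
q=np.array([[288.1,65.9],[362.1,66.9],[358.6,158.1],[289.6,157.4]])
f=np.zeros(d.shape,np.uint8);cv2.fillPoly(f,[np.round(q).astype(int)],1);vv,uu=np.nonzero((f>0)&(d>0.02));P=C[vv,uu];P=P[np.abs(P[:,2]-0.108)<0.03]
def fit(P):
    for _ in range(4):
        A=np.c_[P[:,:2]-P[:,:2].mean(0),np.ones(len(P))];x=np.linalg.lstsq(A,P[:,2],rcond=None)[0];r=P[:,2]-A@x;g=np.abs(r)<max(0.001,2.5*np.std(r));P=P[g]
    return x,np.std(r),P
x,r,P=fit(P);n=np.array([-x[0],-x[1],1]);n/=np.linalg.norm(n);c0=P.mean(0);print(len(P),c0.round(4),n.round(4),'tilt',np.arccos(n[2]).round(4),'az',np.degrees(np.arctan2(n[1],n[0])).round(2),'rms',r)
X=[]
for a in q:
    o,dr=ray(m,a[0],a[1],True); X.append(o+dr*((c0-o)@n)/(dr@n))
X=np.array(X);print(X.round(4).tolist(),'sides',[np.linalg.norm(X[i]-X[(i+1)%4]).round(4) for i in range(4)]);print('spot',X.mean(0).round(4))
for i in range(4):
    dd=X[(i+1)%4]-X[i];print('edge yaw',np.degrees(np.arctan2(dd[1],dd[0])).round(2))
Q=(C-s['tcp_pos'])@tool(s)
for nm,k in (('plate',(Q[...,0]>0.012)&(Q[...,0]<0.04)&(np.abs(Q[...,1])<0.025)&(Q[...,2]>-0.022)&(Q[...,2]<-0.008)&(d>0.02)),('block',(np.abs(Q[...,0])<0.022)&(np.abs(Q[...,1])<0.007)&(Q[...,2]>-0.052)&(Q[...,2]<-0.037)&(d>0.02))):
    x,r,w=fit(Q[k]);print(nm,len(w),x.round(4),r,w.mean(0).round(4),np.percentile(w,[1,99],0).round(4).tolist())
E
```

```text
6507 [0.6348 0.1725 0.1094] [-0.236  -0.0181  0.9716] tilt 0.2389 az -175.61 rms 0.0006704875913930134
[[0.6615, 0.1968, 0.1164], [0.6646, 0.1523, 0.1163], [0.6069, 0.148, 0.1022], [0.6037, 0.1929, 0.1023]] sides [np.float64(0.0446), np.float64(0.0595), np.float64(0.045), np.float64(0.0596)]
spot [0.6342 0.1725 0.1093]
edge yaw -86.06
edge yaw -175.73
edge yaw 94.08
edge yaw 3.93
plate 3299 [ 0.0054 -0.0016 -0.0143] 0.000652082798209625 [ 0.0215 -0.0016 -0.0143] [[0.0122, -0.0234, -0.0157], [0.0287, 0.0204, -0.0128]]
block 3029 [ 0.0053  0.0159 -0.0444] 0.0006142037015160722 [ 0.0009 -0.0004 -0.0444] [[-0.02, -0.0068, -0.0457], [0.0187, 0.0063, -0.0431]]
```

Spot refined to (0.634,0.1725,0.109), yaw 4.1°, tilt 0.239, with frame sides 44.6–59.6 mm. The plate is level and centred in the hand. I'll go above the spot a bit up-slope, lower the grip force, and let the high edge touch first. Then I draw down and back so the plate pivots flush.

Request:
jog_arm(
  rows=[
    {"translation": [0.03, 0, 0], "roll": 0.5, "gripper": 0},
    {"translation": [0.06, 0, 0.005], "roll": 0.5, "gripper": 0},
    {"translation": [0.083, 0, 0.02], "roll": 0.5, "gripper": 0},
    {"translation": [0.087, 0, 0.04], "roll": 0.5, "gripper": 0},
    {"translation": [0.087, 0, 0.058], "roll": 0.5, "gripper": 0},
    {"translation": [0.087, 0, 0.068], "roll": 0.5, "gripper": 0},
    {"translation": [0.087, 0, 0.069], "roll": 0.5, "gripper": 0},
    {"translation": [0.087, 0, 0.069], "roll": 0.5, "gripper": 0},
  ],
  newtons=20,
)

```text
time_s: 13.35
tcp_pos: [0.6373, 0.1723, 0.1114]
orientation: [0.0, 0.999, 0.036, 0.0]
wrist_force: [-0.3, -0.6, 0.6]
gripper_width: 0.18
finger_force: 39.4
```

Request:
jog_arm(
  rows=[
    {"translation": [0, 0, 0.002], "roll": 0, "gripper": 0},
    {"translation": [0, 0, 0.004], "roll": 0, "gripper": 0},
    {"translation": [-0.001, 0, 0.005], "roll": 0, "gripper": 0},
    {"translation": [-0.002, 0, 0.006], "roll": 0, "gripper": 0},
    {"translation": [-0.002, 0, 0.006], "roll": 0, "gripper": 0},
  ],
)

```text
time_s: 13.85
tcp_pos: [0.6371, 0.1733, 0.107]
orientation: [-0.0, 0.999, 0.037, 0.003]
wrist_force: [1.1, 0.0, 5.2]
gripper_width: 0.176
finger_force: 40.3
```

Request:
jog_arm(
  rows=[
    {"translation": [-0.0015, 0, 0.0015], "roll": 0, "gripper": 0},
    {"translation": [-0.003, 0, 0.003], "roll": 0, "gripper": 0},
    {"translation": [-0.003, 0, 0.003], "roll": 0, "gripper": 0},
  ],
  newtons=20,
)

```text
time_s: 14.15
tcp_pos: [0.6358, 0.1732, 0.1055]
orientation: [-0.001, 0.999, 0.037, 0.005]
wrist_force: [2.1, -0.8, 8.6]
gripper_width: 0.181
finger_force: 41.2
```

```bash
cat > pl.py <<'E'
from h import *
m,p,d=snap('wrist'); s=get_state(); C=wcloud(m,d); Q=(C-s['tcp_pos'])@tool(s)
print(s['time_s'],s['tcp_pos'].round(4),s['wrist_force'].round(2),s['ft_torque'].round(3),s['finger_force'])
def fit(P):
    for _ in range(4):
        A=np.c_[P[:,:2]-P[:,:2].mean(0),np.ones(len(P))];x=np.linalg.lstsq(A,P[:,2],rcond=None)[0];r=P[:,2]-A@x;g=np.abs(r)<max(0.001,2.5*np.std(r));P=P[g]
    return x,np.std(r),P
for nm,k in (('plate',(Q[...,0]>0.014)&(Q[...,0]<0.045)&(np.abs(Q[...,1])<0.025)&(Q[...,2]>-0.030)&(Q[...,2]<-0.008)&(d>0.02)),('block',(np.abs(Q[...,0])<0.03)&(np.abs(Q[...,1])<0.007)&(Q[...,2]>-0.058)&(Q[...,2]<-0.035)&(d>0.02))):
    x,r,w=fit(Q[k]);print(nm,len(w),x.round(4),r,w.mean(0).round(4),np.percentile(w,[1,99],0).round(4).tolist(),'world',C[k].mean(0).round(4))
import sys
save(p,sys.argv[1])
E
python3 pl.py w10.png
```

```text
14.2 [0.6358 0.1732 0.1055] [ 2.79 -0.86 10.6 ] [-0.113 -0.837 -0.006] 41.196956634521484
plate 6601 [ 0.2139  0.0008 -0.0136] 0.0014562182474151936 [ 0.029  -0.0003 -0.0136] [[0.0145, -0.0241, -0.0179], [0.0405, 0.024, -0.0085]] world [0.6639 0.1754 0.1199]
block 3184 [-0.0328  0.0072 -0.0446] 0.0006557164495250519 [ 0.001  -0.     -0.0447] [[-0.0203, -0.0069, -0.0463], [0.0188, 0.0068, -0.043]] world [0.6384 0.1732 0.1498]
```

Request:
jog_arm(
  rows=[
    {"translation": [-0.001, 0, 0.001], "roll": 0, "gripper": 0.05},
    {"translation": [-0.001, 0, 0.001], "roll": 0, "gripper": 0.05},
  ],
  newtons=20,
)

```text
time_s: 14.4
tcp_pos: [0.6349, 0.1732, 0.1046]
orientation: [-0.001, 0.999, 0.037, 0.005]
wrist_force: [1.9, -0.9, 9.1]
gripper_width: 0.173
finger_force: 41.4
```

The grip stays at 41 N, but the plate is pivoting at about 10 N of push, so I continue down and back in small steps.

Request:
jog_arm(
  rows=[
    {"translation": [-0.001, 0, 0.001], "roll": 0, "gripper": 0},
    {"translation": [-0.002, 0, 0.002], "roll": 0, "gripper": 0},
    {"translation": [-0.003, 0, 0.003], "roll": 0, "gripper": 0},
    {"translation": [-0.003, 0, 0.003], "roll": 0, "gripper": 0},
  ],
)

```text
time_s: 14.8
tcp_pos: [0.6317, 0.173, 0.1014]
orientation: [-0.001, 0.999, 0.036, 0.004]
wrist_force: [2.1, 0.2, 9.6]
gripper_width: 0.174
finger_force: 41.9
```

```bash
python3 pl.py w11.png
```

```text
14.85 [0.6317 0.173  0.1014] [ 2.07 -0.2  10.4 ] [ 0.007 -0.831 -0.025] 41.9500458240509
plate 7662 [ 0.1207  0.0013 -0.0171] 0.0016076715495242967 [ 0.0318 -0.0003 -0.0171] [[0.0146, -0.0241, -0.0207], [0.0447, 0.0241, -0.0122]] world [0.6628 0.1754 0.1189]
block 3075 [-0.1215 -0.0029 -0.0453] 0.0010131397111174455 [ 0.0018 -0.     -0.0454] [[-0.0201, -0.0068, -0.0485], [0.019, 0.0068, -0.0416]] world [0.6357 0.1731 0.1462]
```

Request:
jog_arm(
  rows=[
    {"translation": [-0.001, 0.0005, 0.001], "roll": 0, "gripper": 0},
    {"translation": [-0.002, 0.001, 0.002], "roll": 0, "gripper": 0},
    {"translation": [-0.002, 0.001, 0.003], "roll": 0, "gripper": 0},
    {"translation": [-0.002, 0.001, 0.003], "roll": 0, "gripper": 0},
  ],
)

```text
time_s: 15.25
tcp_pos: [0.6291, 0.1726, 0.0984]
orientation: [-0.001, 0.999, 0.037, 0.004]
wrist_force: [0.3, 1.1, 10.9]
gripper_width: 0.178
finger_force: 42.9
```

```bash
python3 pl.py w12.png
```

```text
15.3 [0.6291 0.1726 0.0984] [ 0.4   1.07 10.82] [ 0.091 -0.42  -0.016] 42.86395311355591
plate 7362 [ 0.0204  0.0023 -0.0198] 0.0015838024354717106 [ 0.0319 -0.0002 -0.0198] [[0.0146, -0.0241, -0.0233], [0.0447, 0.0242, -0.0167]] world [0.6601 0.1748 0.1186]
block 3161 [-0.1467 -0.0064 -0.0458] 0.001833766825873829 [ 0.0032  0.     -0.0459] [[-0.02, -0.0068, -0.05], [0.0195, 0.0069, -0.0406]] world [0.6343 0.1727 0.1435]
```

```bash
python3 - <<'E'
from h import *
m,p,d=snap('wrist'); s=get_state(); C=wcloud(m,d); np.savez('w13.npz',p=p,d=d,K=m['mtx'],T=m['T'])
for u in (285,325,365):
    print(u,[(v,C[v,u].round(4).tolist()) for v in range(180,400,10) if C[v,u,2]>0.08])
cv2.imwrite('pics/w13c.png',cv2.resize(p[:,:,::-1][130:430,190:460],(720,600*800//600*0+600)[:2] if 0 else (540,600),interpolation=cv2.INTER_CUBIC))
E
```

```text
285 [(180, [0.6813, 0.1932, 0.1121]), (190, [0.6771, 0.193, 0.1117]), (200, [0.6741, 0.1922, 0.1183]), (210, [0.67, 0.192, 0.1182]), (220, [0.6657, 0.1919, 0.1174]), (230, [0.662, 0.1915, 0.1192]), (240, [0.6581, 0.1912, 0.1204]), (250, [0.6535, 0.1911, 0.1194]), (260, [0.6484, 0.1911, 0.1173]), (270, [0.6435, 0.191, 0.1165]), (280, [0.6386, 0.1909, 0.1159]), (290, [0.6335, 0.1908, 0.1152]), (300, [0.628, 0.1907, 0.114]), (310, [0.6345, 0.1888, 0.1357]), (320, [0.6386, 0.1875, 0.1508]), (330, [0.6386, 0.1868, 0.1574]), (340, [0.6392, 0.1862, 0.1646]), (350, [0.6393, 0.1856, 0.1703]), (360, [0.6397, 0.1851, 0.1761]), (370, [0.6443, 0.1842, 0.1869]), (380, [0.6442, 0.1838, 0.1909]), (390, [0.6448, 0.1834, 0.1955])]
325 [(180, [0.6825, 0.1768, 0.113]), (190, [0.6781, 0.1765, 0.1113]), (200, [0.6753, 0.1763, 0.1185]), (210, [0.6713, 0.176, 0.1189]), (220, [0.6664, 0.1756, 0.1157]), (230, [0.6635, 0.1754, 0.1204]), (240, [0.6591, 0.1751, 0.1196]), (250, [0.6544, 0.1747, 0.1184]), (260, [0.652, 0.1745, 0.1238]), (270, [0.6506, 0.1744, 0.1311]), (280, [0.649, 0.1743, 0.1371]), (290, [0.6482
[... 302 characters left out ...]
.1605, 0.1133]), (190, [0.6794, 0.1598, 0.1108]), (200, [0.6762, 0.1602, 0.1169]), (210, [0.6722, 0.1598, 0.117]), (220, [0.668, 0.1594, 0.1172]), (230, [0.6646, 0.1594, 0.1202]), (240, [0.6607, 0.159, 0.121]), (250, [0.6559, 0.1583, 0.1193]), (260, [0.6511, 0.1577, 0.1181]), (270, [0.6461, 0.157, 0.1168]), (280, [0.6412, 0.1564, 0.1161]), (290, [0.6361, 0.1557, 0.1152]), (300, [0.63, 0.1547, 0.1126]), (310, [0.6368, 0.1579, 0.1357]), (320, [0.6367, 0.1586, 0.1437]), (330, [0.6405, 0.1604, 0.1574]), (340, [0.6414, 0.1613, 0.1651]), (350, [0.6418, 0.1619, 0.1714]), (360, [0.642, 0.1625, 0.1769]), (370, [0.646, 0.1639, 0.1871]), (380, [0.6458, 0.1643, 0.1911]), (390, [0.6454, 0.1645, 0.1945])]
```

View pics/w13c.png

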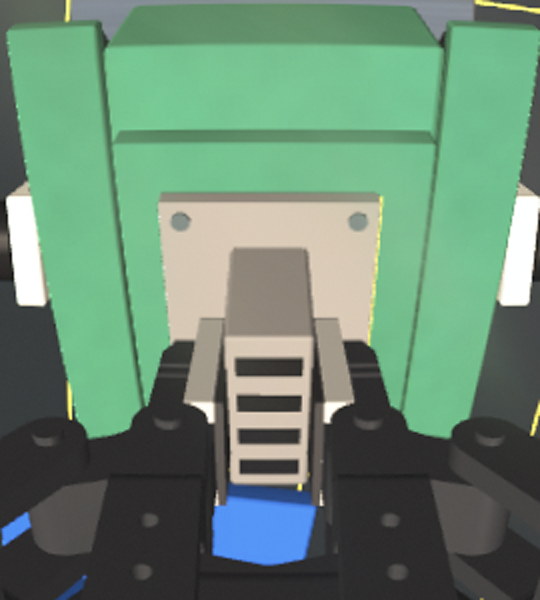

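w13c: the plate covers the frame squarely, with only a thin yellow strip at the right edge (380,270 in the crop), so it is about 1.5 mm too far to +y. Its slope is about 0.22–0.24 against the deck's 0.239, so it's nearly flush. I'll nudge it sideways while pressing slightly further.

Request:
jog_arm(
  rows=[
    {"translation": [-0.0005, 0.001, 0.0005], "roll": 0, "gripper": 0},
    {"translation": [-0.001, 0.0025, 0.001], "roll": 0, "gripper": 0},
    {"translation": [-0.001, 0.0035, 0.0015], "roll": 0, "gripper": 0},
    {"translation": [-0.001, 0.0035, 0.0015], "roll": 0, "gripper": 0},
  ],
)

```text
time_s: 15.75
tcp_pos: [0.6282, 0.1711, 0.0978]
orientation: [-0.002, 0.999, 0.037, 0.004]
wrist_force: [-2.5, 3.6, 15.6]
gripper_width: 0.177
finger_force: 43.6
```

```bash
cat > chk.py <<'E'
from h import *
m,p,d=snap('wrist'); C=wcloud(m,d)
F=[];Tq=[];X=[]
s=get_state();print(s['time_s'],s['tcp_pos'].round(4),s['wrist_force'].round(2),s['ft_torque'].round(3),s['orientation'].round(4))
# plate top points: colour beige, left and right of block in front of fingers
h=cv2.cvtColor(p,cv2.COLOR_RGB2HSV); 
P=[]
for u0,u1 in ((274,300),(348,374)):
    c=C[232:285,u0:u1].reshape(-1,3); P.append(c)
P=np.vstack(P); P=P[(P[:,2]>0.108)&(P[:,2]<0.126)]
ex=np.array([np.cos(np.radians(4.1)),np.sin(np.radians(4.1))]);ey=np.array([-ex[1],ex[0]]);sp=np.array([0.6342,0.1725])
a=(P[:,:2]-sp)@ex;b=(P[:,:2]-sp)@ey
for _ in range(3):
    A=np.c_[a,b,np.ones(len(a))];x=np.linalg.lstsq(A,P[:,2],rcond=None)[0];r=P[:,2]-A@x;g=np.abs(r)<0.0015;P,a,b=P[g],a[g],b[g]
n=np.array([-x[0],-x[1],1]);print('plate top n',len(a),'slope x,y',x[:2].round(4),'deck .2437 0; height over deck at spot',((x[2]-0.1093)*np.cos(.239)).round(4))
c=(m['mtx'])
# plate outline: non-green / edges along rows
g=cv2.inRange(h,(60,60,40),(95,255,255)); yl=cv2.inRange(h,(20,80,120),(38,255,255))
for v in (235,250,265,280):
    row=g[v,240:410]; us=np.nonzero(row==0)[0]+240; us=us[(us>255)&(us<395)]; y=np.nonzero(yl[v,255:395])[0]+255
    print(v,us.min(),us.max(),'yellow',y.tolist(),'ey of edges on plate top',[((onz(m,u,v,0.1145+0.2437*0,True)[:2]-sp)@ey).round(4) for u in (us.min(),us.max())])
col=[(u,np.nonzero(g[190:260,u]==0)[0]+190) for u in (285,365)]
for u,vs in col:
    vs=vs[vs>212]
    o,dr=ray(m,u,vs.min(),True); nn=np.array([-.2437*ex[0],-.2437*ex[1],1]); c0=np.array([*sp,0.1093]); q=o+dr*((c0-o)@nn)/(dr@nn); print('front bottom edge',u,vs.min(),((q[:2]-sp)@ex/np.cos(.239)).round(4),'yellow',(np.nonzero(yl[200:240,u])[0]+200).tolist())
E
python3 chk.py
```

```text
15.8 [0.6282 0.1711 0.0978] [-2.28  3.4  15.96] [ 0.656 -0.054 -0.039] [-0.0024  0.9993  0.0376  0.004 ]
plate top n 2715 slope x,y [0.2489 0.002 ] deck .2437 0; height over deck at spot 0.0046
235 269 379 yellow [] ey of edges on plate top [np.float64(0.0229), np.float64(-0.0233)]
250 270 378 yellow [] ey of edges on plate top [np.float64(0.0227), np.float64(-0.0231)]
265 271 377 yellow [] ey of edges on plate top [np.float64(0.0226), np.float64(-0.023)]
280 273 375 yellow [] ey of edges on plate top [np.float64(0.022), np.float64(-0.0225)]
front bottom edge 285 226 0.03 yellow []
front bottom edge 365 226 0.0301 yellow []
```

Flush: slope 0.249 against 0.244, height 4.6 mm over the deck, edges at ±23 mm, front edge at 30 mm. The push is 16 N, so I ease it to a light one and relieve the side load.

Request:
jog_arm(
  rows=[
    {"translation": [0.0003, -0.0005, -0.001], "roll": 0, "gripper": 0},
    {"translation": [0.0005, -0.001, -0.002], "roll": 0, "gripper": 0},
    {"translation": [0.0005, -0.001, -0.0025], "roll": 0, "gripper": 0},
    {"translation": [0.0005, -0.001, -0.0025], "roll": 0, "gripper": 0},
  ],
)

```text
time_s: 16.2
tcp_pos: [0.6273, 0.1701, 0.0979]
orientation: [-0.001, 0.999, 0.037, 0.002]
wrist_force: [0.4, 2.0, 8.0]
gripper_width: 0.176
finger_force: 42.3
```

```bash
python3 chk.py
```

```text
16.25 [0.6273 0.1701 0.0979] [0.87 0.75 6.98] [ 0.315 -0.298  0.015] [-0.001   0.9993  0.037   0.0022]
plate top n 2718 slope x,y [0.2388 0.0021] deck .2437 0; height over deck at spot 0.0048
235 267 379 yellow [267, 268] ey of edges on plate top [np.float64(0.0228), np.float64(-0.0242)]
250 268 378 yellow [269, 270] ey of edges on plate top [np.float64(0.0226), np.float64(-0.0241)]
265 270 377 yellow [270] ey of edges on plate top [np.float64(0.0221), np.float64(-0.024)]
280 271 375 yellow [271, 272, 273] ey of edges on plate top [np.float64(0.022), np.float64(-0.0235)]
front bottom edge 285 223 0.0305 yellow [224, 225, 226]
front bottom edge 365 223 0.0306 yellow [224, 225, 226]
```

The plate crept about 1 mm: a thin yellow line shows at the front and left edges. I nudge it back.

Request:
jog_arm(
  rows=[
    {"translation": [0.0008, -0.0006, 0], "roll": 0, "gripper": 0},
    {"translation": [0.0016, -0.0012, 0], "roll": 0, "gripper": 0},
    {"translation": [0.0016, -0.0012, 0], "roll": 0, "gripper": 0},
    {"translation": [0.0016, -0.0012, 0], "roll": 0, "gripper": 0},
  ],
)

```text
time_s: 16.65
tcp_pos: [0.6273, 0.1701, 0.098]
orientation: [-0.0, 0.999, 0.037, 0.0]
wrist_force: [-5.2, -1.2, 12.5]
gripper_width: 0.181
finger_force: 43.0
```

```bash
python3 chk.py
```

```text
16.7 [0.6273 0.1701 0.098 ] [-4.86 -1.91 11.4 ] [-0.227  0.683  0.007] [-2.000e-04  9.993e-01  3.660e-02  4.000e-04]
plate top n 2724 slope x,y [ 0.2364 -0.0004] deck .2437 0; height over deck at spot 0.0048
235 267 379 yellow [267, 268] ey of edges on plate top [np.float64(0.0228), np.float64(-0.0242)]
250 269 378 yellow [269, 270] ey of edges on plate top [np.float64(0.0222), np.float64(-0.024)]
265 270 377 yellow [270, 271] ey of edges on plate top [np.float64(0.0221), np.float64(-0.0239)]
280 271 375 yellow [272, 273] ey of edges on plate top [np.float64(0.022), np.float64(-0.0234)]
front bottom edge 285 224 0.0301 yellow [224, 225, 226]
front bottom edge 365 224 0.0301 yellow [224, 225, 226]
```

Request:
jog_arm(
  rows=[
    {"translation": [0.0004, -0.0002, -0.001], "roll": 0, "gripper": 0},
    {"translation": [0.0006, -0.0004, -0.002], "roll": 0, "gripper": 0},
    {"translation": [0.0006, -0.0004, -0.002], "roll": 0, "gripper": 0},
  ],
)

```text
time_s: 17.0
tcp_pos: [0.6274, 0.1703, 0.0982]
orientation: [0.0, 0.999, 0.037, -0.0]
wrist_force: [-3.2, -1.0, 5.3]
gripper_width: 0.178
finger_force: 42.1
```

```bash
python3 chk.py
```

```text
17.05 [0.6274 0.1703 0.0982] [-2.94 -0.76  6.04] [-0.226  0.565 -0.024] [ 1.000e-04  9.993e-01  3.650e-02 -4.000e-04]
plate top n 2720 slope x,y [ 0.2359 -0.002 ] deck .2437 0; height over deck at spot 0.0049
235 268 379 yellow [268] ey of edges on plate top [np.float64(0.0225), np.float64(-0.024)]
250 269 378 yellow [269] ey of edges on plate top [np.float64(0.0224), np.float64(-0.0239)]
265 270 377 yellow [270, 271] ey of edges on plate top [np.float64(0.0223), np.float64(-0.0238)]
280 271 375 yellow [272, 273] ey of edges on plate top [np.float64(0.0222), np.float64(-0.0233)]
front bottom edge 285 224 0.0302 yellow [224, 225, 226]
front bottom edge 365 224 0.0303 yellow [224, 225, 226]
```

Request:
jog_arm(
  rows=[
    {"translation": [0.0006, -0.0003, -0.0006], "roll": 0, "gripper": 0},
    {"translation": [0.0012, -0.0006, -0.0011], "roll": 0, "gripper": 0},
    {"translation": [0.0012, -0.0006, -0.0011], "roll": 0, "gripper": 0},
    {"translation": [0.0012, -0.0006, -0.0011], "roll": 0, "gripper": 0},
  ],
)

```text
time_s: 17.45
tcp_pos: [0.6289, 0.1714, 0.0987]
orientation: [-0.0, 0.999, 0.037, -0.0]
wrist_force: [-1.3, -0.7, 1.3]
gripper_width: 0.181
finger_force: 41.4
```

```bash
python3 chk.py
```

```text
17.5 [0.6289 0.1714 0.0987] [-1.17  0.25  1.58] [0.023 0.098 0.001] [-0.      0.9993  0.0367 -0.    ]
plate top n 2721 slope x,y [ 0.2331 -0.0005] deck .2437 0; height over deck at spot 0.005
235 269 379 yellow [] ey of edges on plate top [np.float64(0.0232), np.float64(-0.0231)]
250 270 378 yellow [] ey of edges on plate top [np.float64(0.0231), np.float64(-0.023)]
265 271 377 yellow [] ey of edges on plate top [np.float64(0.0229), np.float64(-0.0229)]
280 273 375 yellow [] ey of edges on plate top [np.float64(0.0224), np.float64(-0.0224)]
front bottom edge 285 226 0.0308 yellow []
front bottom edge 365 226 0.0309 yellow []
```

Centred again (±23 mm in y, front edge 30.8 mm). I add a light push along the deck normal.

Request:
jog_arm(
  rows=[
    {"translation": [0.0001, 0, 0.0007], "roll": 0, "gripper": 0},
    {"translation": [0.0002, 0, 0.0014], "roll": 0, "gripper": 0},
    {"translation": [0.0002, 0, 0.0014], "roll": 0, "gripper": 0},
    {"translation": [0.0002, 0, 0.0014], "roll": 0, "gripper": 0},
    {"translation": [0.0002, 0, 0.0014], "roll": 0, "gripper": 0},
  ],
)

```text
time_s: 18.0
tcp_pos: [0.6289, 0.1714, 0.0985]
orientation: [-0.0, 0.999, 0.037, -0.0]
wrist_force: [-6.1, -0.8, 6.9]
gripper_width: 0.177
finger_force: 42.4
```

```bash
python3 chk.py
```

```text
18.05 [0.6289 0.1714 0.0985] [-4.79 -0.78  7.33] [-0.186  0.826 -0.016] [-1.000e-04  9.993e-01  3.670e-02 -2.000e-04]
plate top n 2720 slope x,y [0.2323 0.0015] deck .2437 0; height over deck at spot 0.005
235 269 379 yellow [] ey of edges on plate top [np.float64(0.0232), np.float64(-0.0231)]
250 270 378 yellow [] ey of edges on plate top [np.float64(0.023), np.float64(-0.023)]
265 271 377 yellow [] ey of edges on plate top [np.float64(0.0229), np.float64(-0.0229)]
280 273 375 yellow [] ey of edges on plate top [np.float64(0.0224), np.float64(-0.0223)]
front bottom edge 285 226 0.0309 yellow []
front bottom edge 365 226 0.0309 yellow []
```

Request:
jog_arm(
  rows=[
    {"translation": [-0.0005, 0, 0], "roll": 0, "gripper": 0},
    {"translation": [-0.001, 0, 0], "roll": 0, "gripper": 0},
    {"translation": [-0.0014, 0, 0], "roll": 0, "gripper": 0},
    {"translation": [-0.0014, 0, 0], "roll": 0, "gripper": 0},
    {"translation": [-0.0014, 0, 0], "roll": 0, "gripper": 0},
  ],
)

```text
time_s: 18.55
tcp_pos: [0.6289, 0.1714, 0.0984]
orientation: [-0.0, 0.999, 0.037, 0.001]
wrist_force: [-0.4, 0.0, 5.9]
gripper_width: 0.173
finger_force: 42.0
```

```bash
python3 chk.py; python3 chk.py | sed -n 1,2p
```

```text
18.6 [0.6289 0.1714 0.0984] [-0.32  0.79  5.7 ] [-0.03  -0.229 -0.036] [-3.000e-04  9.993e-01  3.660e-02  1.300e-03]
plate top n 2722 slope x,y [ 0.238  -0.0019] deck .2437 0; height over deck at spot 0.0049
235 269 379 yellow [] ey of edges on plate top [np.float64(0.0232), np.float64(-0.0231)]
250 270 378 yellow [] ey of edges on plate top [np.float64(0.023), np.float64(-0.023)]
265 271 377 yellow [] ey of edges on plate top [np.float64(0.0229), np.float64(-0.0229)]
280 273 375 yellow [] ey of edges on plate top [np.float64(0.0224), np.float64(-0.0223)]
front bottom edge 285 226 0.0308 yellow []
front bottom edge 365 226 0.0308 yellow []
18.65 [0.6289 0.1714 0.0984] [ 0.1  -0.33  6.46] [-0.027 -0.119  0.039] [-3.000e-04  9.993e-01  3.660e-02  1.300e-03]
plate top n 2723 slope x,y [0.2403 0.0004] deck .2437 0; height over deck at spot 0.0048
```

The plate is flush (slope 0.239 against 0.244), centred, and pushed at a steady 6 N with no side load. Handing in.

```bash
python3 -c "from station import *; print(sign_off())"
```

```text
the job is handed in; nothing more can be done
None
```

The job is handed in: I levered the lid open with the spatula and laid the spatula back on the desk. The grey plate is flush and square on the green hull's marked spot, still gripped with a push of about 6 N, at 18.7 s of the 62 s allowed; the bottles and figure were not touched.

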